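# Stand the front panels up and rack them

## Robot

A 6-joint arm with a two-finger parallel gripper is mounted at the origin on the work surface. World frame = base frame: x ahead of the robot, y to its left, z up, the work surface at z = 0. Lengths are in mm, angles in rad, forces in N, time in s.
With the tool pointing down it reaches from about 325 to 900 mm from the base axis. Payload 3.5 kg.
Tool frame: the origin (TCP) lies where the fingers leave the gripper's body, on its centre line; the fingertips stand ahead of it and the grasp point (between the pads) lies 54 mm ahead of it (ctrl.tip_reach is the z of the fingertips in the tool frame, in mm); z points along the fingers, y is the line along which they close (so a half turn about z gives the same grasp; the last joint's range is limited). The gripper opens to 85 mm and grips with 20 to 120 N. Pads are 22 mm wide; open, the fingers measure 114 mm over their backs; the gripper's body (76 mm by 85 mm) begins 54 mm behind the grasp point. The pads swing forward as they close: fully open they stand 13 mm farther back than shut.
Start: joints at [1.017, 0.276, -0.026, 1.268, 0, 1.467], TCP at [272.309, 562.556, 303.913] pointing down, gripper open.
Joint ranges: [-3.12, 3.12], [-0.85, 1.88], [-1.08, 1.24], [-1.95, 2.15], [-1.57, 1.53], [-3.14, 3.14]. Speed limits (rad/s): [2.57, 2.57, 3.14, 3.14, 3.14, 3.14].

## Interface

Orientations are given as a 3x3 rotation matrix whose columns are the frame's x, y, z axes.
In Python, from workcell import ctrl gives the robot as it stands.
- The arm moves only by the tool play_rows, never from a script. Its argument "commands" is a list of rows, each an object of numbers: "tx", "ty", "tz": the shift along the tool's x, y, z in m; "wx", "wy", "wz": the turn, a rotation vector about the tool's x, y, z in rad. A call has 1 to 20 rows; each row shifts and turns the commanded pose from where the row before left it, along the tool's axes as they then stand; what a row does not reach is not made up. A row lasts 1/8 s, in which the tool goes at most 62.5 mm and 10.7 degrees, less where a joint would pass 70% of its speed; a pose out of reach is approached as far as the arm can. A call is refused whole if a number of a shift passes 0.0625 or a number of a turn 0.188, either way. A call with a gripper value outside its range is refused whole. "gripper" is the opening, from -1 (shut) to 1 (fully open), set as the call begins (left out, the last holds). The fingers move at their own pace and stop on an object; "grip_force" is the grip in N (left out, the last holds). Time passes only in rows, so rows that do not move let the fingers close. It gives the time, the measured TCP pose, the force, the opening and the grip force at its end, in the units of the state.
- ctrl.get_state(): the state, without advancing time (a new reading comes with each control period).
- ctrl.capture(name): name is "scene" or "top" or "wrist"; returns (picture, depth): 400x640x3 uint8, blue, green, red; 400x640 float32, mm along the optical axis (not along the pixel's ray), 0 where there is no reading.
- ctrl.get_calibration(name): a dict with "fovy" (degrees; the focal length in pixels is half the picture's height over the tangent of half this angle, whatever the lens; pixels are square), "cx", "cy" (the principal point, pixels), "distortion" ([k1, k2, p1, p2, k3] as OpenCV has them; the pictures are not rectified), "view" (4x4, takes a point from world to camera coordinates). Camera axes: x right, y up, looking along -z (the intrinsics and any distortion apply to the point x, -y, -z); pixel columns grow to the right and rows downward; lengths in mm; the calibration is good to about 2 mm. A picture is of the moment at which its call begins: read the wrist's pose just before it. get_calibration takes no time and is no camera call; for the wrist camera it gives the pose at the moment of the call.
- ctrl.sign_off(): hands the job in; it is judged then, once.
The state is a dict: "t": time; "q": joint angles; "qvel": joint speeds; "tau": joint torques, N m; "eef_pos": TCP position; "ee_rot": TCP orientation; "contact_force": force on the tool from outside, world axes, zero at the start; "ft_torque": the same for the moment, N m; "width": finger opening in mm; "finger_force": force on a finger pad.
Only numpy, scipy, OpenCV 4.12 (cv2) and the standard library are available. Lean on these libraries where they do the work, as an engineer would, in place of code of your own. Each camera call takes 0.05 s, during which the arm holds its last target. There are 200 camera calls.

## Task

Two or three wide bare-aluminium front panels lie on the tip-up stand. First push each one against the fence so that it tips up on its edge, until all of them stand side by side on the base at once, flat against the fence; then move them one by one to the leaning rack, one panel near the middle of each free bay, on edge with the foot down in the channel and the back resting on the rail. One bay already holds a narrow panel with a knob: choose the others, and leave that panel and the other things on the bench where they are.

Things in the scene. Friction and masses are not known exactly. Their poses are not given: they have to be found in the camera images.
- stand: Tip-up stand, fixed: grey base plate 190 (x) x 350 (y) x 6 mm; origin under its centre, x pointing away from the robot, z up. Far side: fence; near side: rest bar. Four thin upright plates (3 mm, x 9 to 59 mm, up to z = 76 mm) at y = -150, -50, 50, 150 mm part it into three places. Its panels lie like ramps, one to a place.
- fence_foot (a point): Middle of the line where the fence's face meets the stand's base, at x = 60, z = 6 mm of the stand. The flat fence spans the stand's width, leans back 8 degrees and rises 73 mm above the base. A panel pushed at its raised edge slides to it and pivots up on its far edge until it leans back on the fence.
- rest_bar (a point): Middle of the rest bar's axis: steel bar, diameter 12 mm, parallel to the stand's y at x = -35, z = 52 mm, 350 mm long. Each panel waits 32 degrees from level: far edge on the base 6 mm from the fence, underside on the bar; its raised edge (lower corner) is 74 mm above the bench and sticks out about 24 mm past the bar's axis, towards the robot.
- rack: Leaning rack, fixed: dark base plate 150 (x, -65 to +85 mm) x 380 (y) x 6 mm, origin under it midway along y, x pointing away from the robot, z up. Two lips 6 mm high on the base (tops at z = 12 mm) leave a foot channel along y from x = -40 to -24 mm. Four bays, 86 mm wide, centred at y = -129, -43, 43, 129 mm, are parted by thin upright plates, 3 mm thick, x -46 to -6 mm, up to z = 76 mm.
- rail_mid (a point): Middle of the rack's back rail: round, diameter 12 mm, along the rack's y at x = -2, z = 80 mm, 380 mm long, on posts 8 mm wide at y = -186, 0, 186 mm. A panel with its foot in the channel and its back on the rail leans back 13 to 18 degrees (18 with its foot at the front lip).
- panel0: Plain aluminium front panel, 128 x 64 x 8 mm, 140 to 230 g, same both ways round for this job; origin at its centre, z along its 128 mm length, y along its 64 mm width, x through its 8 mm thickness (the face with the dark window and sockets looks to -x). At the start z points to the raised edge near the robot. May be absent.
- panel1: Plain aluminium front panel, 128 x 64 x 8 mm, 140 to 230 g, same both ways round for this job; origin at its centre, z along its 128 mm length, y along its 64 mm width, x through its 8 mm thickness (the face with the dark window and sockets looks to -x). At the start z points to the raised edge near the robot. May be absent.
- panel2: Plain aluminium front panel, 128 x 64 x 8 mm, 140 to 230 g, same both ways round for this job; origin at its centre, z along its 128 mm length, y along its 64 mm width, x through its 8 mm thickness (the face with the dark window and sockets looks to -x). At the start z points to the raised edge near the robot. May be absent.
- done0: Narrow grey panel with a round black knob, 128 x 40 x 8 mm, origin at the centre of its lower end, z up along its length; if present it already leans in a bay of the rack, filling that bay, and stays there. Only one of the four is present.
- done1: Narrow grey panel with a round black knob, 128 x 40 x 8 mm, origin at the centre of its lower end, z up along its length; if present it already leans in a bay of the rack, filling that bay, and stays there. Only one of the four is present.
- done2: Narrow grey panel with a round black knob, 128 x 40 x 8 mm, origin at the centre of its lower end, z up along its length; if present it already leans in a bay of the rack, filling that bay, and stays there. Only one of the four is present.
- done3: Narrow grey panel with a round black knob, 128 x 40 x 8 mm, origin at the centre of its lower end, z up along its length; if present it already leans in a bay of the rack, filling that bay, and stays there. Only one of the four is present.
- driver: Screwdriver lying on the bench, 170 mm; bystander.
- spool: Grey wire spool standing on end, 60 mm across, 44 mm high, origin under its centre; bystander.
- meter: Hand-held meter lying on the bench, 150 x 75 x 36 mm, origin under its centre; bystander.
- flux: Small jar, 44 mm across, 70 mm high, origin under its centre; bystander.
- spanner: Open spanner lying on the bench, 150 mm; bystander.
Not all that is in view belongs to the job. Leave any blue, pink or yellow look-alike of the panel1 alone.

How it is judged (in metres and radians):
On the way:
1. all panels present stand together on the stand's base, flat against the fence (angle between the z axis of each of panel0, panel1, panel2 and the z axis of stand, either way round below 0.3 rad and x of panel0 in the frame of stand between 0.045 and 0.08 m and z of panel0 in the frame of stand between 0.06 and 0.082 m and y of panel0 in the frame of stand between -0.17 and 0.17 m and linear speed of each of panel0, panel1, panel2 below 0.05 m/s and x of panel1 in the frame of stand between 0.045 and 0.08 m and z of panel1 in the frame of stand between 0.06 and 0.082 m and y of panel1 in the frame of stand between -0.17 and 0.17 m and x of panel2 in the frame of stand between 0.045 and 0.08 m and z of panel2 in the frame of stand between 0.06 and 0.082 m and y of panel2 in the frame of stand between -0.17 and 0.17 m), for 0.2 s.
At the end, for the whole second after the job is handed in: Every panel present is at rest in the rack, its foot in the channel and its back on the rail, leaning back between 10 and 25 degrees, square to the rack within 11 degrees, its centre within 20 mm of the middle of a bay along the rack, each in a bay of its own (angle between the z axis of panel0 and the z axis of rack, either way round between 0.18 and 0.44 rad and angle between the y axis of each of panel0, panel1, panel2 and the y axis of rack, either way round below 0.2 rad and x of panel0 in the frame of rack between -0.026 and -0.002 m and z of panel0 in the frame of rack between 0.058 and 0.075 m and linear speed of each of panel0, panel1, panel2 below 0.03 m/s and (y of panel0 in the frame of rack between -0.149 and -0.109 m or y of panel0 in the frame of rack between -0.063 and -0.023 m or y of panel0 in the frame of rack between 0.023 and 0.063 m or y of panel0 in the frame of rack between 0.109 and 0.149 m) and angle between the z axis of panel1 and the z axis of rack, either way round between 0.18 and 0.44 rad and x of panel1 in the frame of rack between -0.026 and -0.002 m and z of panel1 in the frame of rack between 0.058 and 0.075 m and (y of panel1 in the frame of rack between -0.149 and -0.109 m or y of panel1 in the frame of rack between -0.063 and -0.023 m or y of panel1 in the frame of rack between 0.023 and 0.063 m or y of panel1 in the frame of rack between 0.109 and 0.149 m) and angle between the z axis of panel2 and the z axis of rack, either way round between 0.18 and 0.44 rad and x of panel2 in the frame of rack between -0.026 and -0.002 m and z of panel2 in the frame of rack between 0.058 and 0.075 m and (y of panel2 in the frame of rack between -0.149 and -0.109 m or y of panel2 in the frame of rack between -0.063 and -0.023 m or y of panel2 in the frame of rack between 0.023 and 0.063 m or y of panel2 in the frame of rack between 0.109 and 0.149 m)); the robot touches nothing.
It fails at once if the panel already in the rack is moved by more than 25 mm or knocked over (distance of any of done0, done1, done2, done3 from where it was at the start of the episode above 0.025 m or angle between any of done0, done1, done2, done3's own z axis and vertical above 0.7 rad).
It fails at once if the spool or the jar is knocked over (angle between any of spool, flux's own z axis and vertical above 0.6 rad).
It fails at once if another thing on the bench is moved by more than 30 mm (distance of any of driver, spool, meter, flux, spanner from where it was at the start of the episode above 0.03 m).
Of panel0, panel1, panel2 only 2 to 3 are there at a start; the rules pass over those that are not, and their reading is None.
Of done0, done1, done2, done3 only 1 to 1 are there at a start; the rules pass over those that are not, and their reading is None.
At some moment in a run one of panel0, panel1, panel2 may be knocked a few centimetres aside while the robot is not near it.
Once in a run the grip may slacken for a moment while it holds something.
It also fails if it takes over 210 s, if anything falls off the work surface, if the arm or the gripper's body presses on something with over 40 N, if the wrist force passes 120 N, or if a joint passes its speed limit or range.

## Working session

There is one attempt and no reset: what is moved stays moved. The work goes in short steps, Python scripts to look and compute and a tool call to move; the robot and the scene stay as the last step left them, time stands still between calls to the robot, and variables do not carry over. Pictures are saved under pics/ and viewed, at most 14 in all, crops included, and the job is handed in when it is done.

Besides the shell and the picture viewer there is one more tool, called after "Call:" as name(argument=value, ...), one argument or row to a line, values as JSON. play_rows: Moves the arm, as the interface text tells. Its arguments: {"type":"object","properties":{"commands":{"type":"array","items":{"type":"object","properties":{"tx":{"type":"number"},"ty":{"type":"number"},"tz":{"type":"number"},"wx":{"type":"number"},"wy":{"type":"number"},"wz":{"type":"number"}}}},"gripper":{"type":"number"},"grip_force":{"type":"number"}},"required":["commands"]}

```bash
mkdir -p pics; ls; cat > h.py <<'E'
import numpy as np, cv2
from workcell import ctrl
def K(c):
    f=200/np.tan(np.radians(c['fovy'])/2); return np.array([[f,0,c['cx']],[0,f,c['cy']],[0,0,1.]])
def cloud(c,depth):
    h,w=depth.shape; u,v=np.meshgrid(np.arange(w),np.arange(h))
    p=cv2.undistortPoints(np.stack([u,v],-1).reshape(-1,1,2).astype(np.float64),K(c),np.array(c['distortion'],float)).reshape(h,w,2)
    P=np.stack([p[...,0]*depth,-p[...,1]*depth,-depth,np.ones_like(depth)],-1)
    return (P@np.linalg.inv(np.array(c['view'])).T)[...,:3]
def ray(c,px,z):
    p=cv2.undistortPoints(np.array(px,float).reshape(-1,1,2),K(c),np.array(c['distortion'],float)).reshape(-1,2)
    T=np.linalg.inv(np.array(c['view'])); d=np.c_[p[:,0],-p[:,1],-np.ones(len(p))]@T[:3,:3].T; o=T[:3,3]
    return o+d*((z-o[2])/d[:,2])[:,None]
def proj(c,X):
    X=np.asarray(X,float).reshape(-1,3);p=np.c_[X,np.ones(len(X))]@np.array(c['view']).T
    q=np.c_[p[:,0],-p[:,1],-p[:,2]]
    return cv2.projectPoints(q,np.zeros(3),np.zeros(3),K(c),np.array(c['distortion'],float))[0].reshape(-1,2)
E
python3 - <<'E'
from h import *
for n in['scene','top']:
    c=ctrl.get_calibration(n); im,d=ctrl.capture(n); cv2.imwrite(f'pics/{n}0.png',im); np.savez(f'{n}0.npz',im=im,d=d)
    print(n,c['fovy'],c['distortion'],np.linalg.inv(np.array(c['view']))[:3,3].round(), (d>0).mean())
print(ctrl.get_state(),ctrl.tip_reach)
E
```

```text
pics
scene 55.97010603232904 [0.01063771 0.         0.         0.         0.        ] [1303. -174.  851.] 0.9959609375
top 56.6443098296592 [-0.00356528  0.          0.          0.          0.        ] [ 343. -193. 1099.] 0.99596875
{'t': 0.1, 'q': array([ 1.01657452e+00,  2.77098552e-01, -2.77595821e-02,  1.26797854e+00,
        8.73858412e-06,  1.46740379e+00]), 'qvel': array([ 0.00017478, -0.00109529,  0.00262482, -0.0011907 ,  0.00072421,
        0.00096056]), 'tau': array([ 9.06888690e-04, -4.46707606e+01,  2.96129054e+01,  8.43104208e-03,
       -4.68788767e-05,  2.80850777e-06]), 'eef_pos': array([272.0283006 , 562.07603241, 302.83804396]), 'ee_rot': array([[-9.00085965e-01,  4.35711012e-01, -1.08122572e-03],
       [ 4.35712298e-01,  9.00084329e-01, -1.73032546e-03],
       [ 2.19272467e-04, -2.02854500e-03, -9.99997918e-01]]), 'contact_force': array([ 0.86236483, -0.40186631, -0.22354642]), 'ft_torque': array([-0.03355965,  0.01785834, -0.01225696]), 'finger_force': 0.0, 'width': 85.72061524214827} 72.6
```

View pics/top0.png

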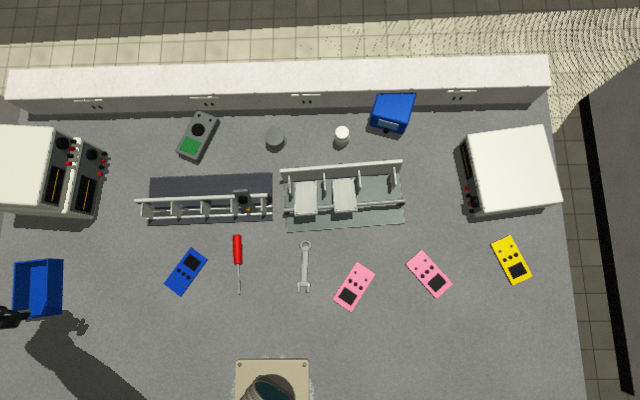

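View pics/scene0.png

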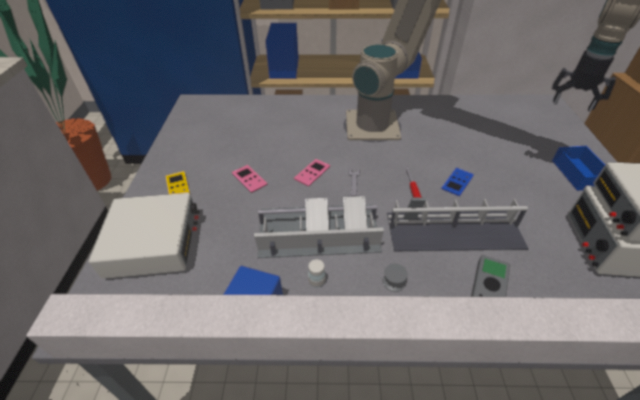

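Top view: two bare panels lie in the stand at (305,198) and (344,196), and its right place (380,190) is empty. The rack is at (210,200) and its right bay (242,200) is taken by the knob panel. Look-alikes: blue (186,271), pink (354,287) and (429,273), yellow (511,260), all rejected by colour. My choice is the two bare panels on the stand.

```bash
python3 - <<'E'
from h import *
z=np.load('top0.npz'); im,d=z['im'],z['d']; c=ctrl.get_calibration('top'); P=cloud(c,d)
cv2.imwrite('pics/crop0.png',cv2.resize(im[140:250,120:420],None,fx=2.6,fy=2.6,interpolation=cv2.INTER_CUBIC))
for nm,(u0,u1,v0,v1) in dict(stand=(272,412,150,240),rack=(125,285,165,235)).items():
    Q=P[v0:v1,u0:u1]; B=im[v0:v1,u0:u1].astype(int)
    bench=np.median(P[300:330,190:230,2]); print(nm,'bench',bench)
    m=((Q[...,2]>-4)&(Q[...,2]<14)).astype(np.uint8)
    # color stats
    for lo,hi in((3,9),(40,66),(66,90),(90,140)):
        s=(Q[...,2]>lo)&(Q[...,2]<hi); q=Q[s]
        if len(q)>5: print(lo,hi,len(q),np.percentile(q,[1,50,99],axis=0).round(0).tolist(), cv2.minAreaRect(q[:,:2].astype(np.float32)))
E
```

```text
stand bench 0.9301870353274353
3 9 4071 [[438.0, -399.0, 3.0], [528.0, -237.0, 6.0], [703.0, 8.0, 9.0]] ((571.631103515625, -199.70166015625), (427.1914978027344, 275.0771179199219), 89.3622817993164)
40 66 1391 [[514.0, -375.0, 40.0], [556.0, -191.0, 55.0], [642.0, -35.0, 66.0]] ((587.849365234375, -202.9349365234375), (135.04017639160156, 349.24786376953125), 3.7563467025756836)
66 90 1171 [[499.0, -368.0, 66.0], [625.0, -187.0, 77.0], [650.0, -32.0, 83.0]] ((573.8611450195312, -204.21401977539062), (139.9056854248047, 349.78350830078125), 3.8188459873199463)
rack bench 0.9301870353274353
3 9 4283 [[457.0, -13.0, 3.0], [581.0, 217.0, 6.0], [665.0, 456.0, 9.0]] ((560.9974365234375, 223.4840545654297), (506.10260009765625, 215.7623748779297), 89.10090637207031)
40 66 352 [[503.0, -35.0, 40.0], [529.0, 194.0, 53.0], [619.0, 383.0, 66.0]] ((560.4694213867188, 176.47930908203125), (110.5088882446289, 424.626220703125), 1.1271740198135376)
66 90 730 [[506.0, -34.0, 67.0], [547.0, 198.0, 84.0], [627.0, 385.0, 90.0]] ((538.0690307617188, 167.21742248535156), (107.5728759765625, 435.8861389160156), 10.839738845825195)
90 140 209 [[530.0, 53.0, 91.0], [549.0, 72.0, 113.0], [562.0, 298.0, 133.0]] ((552.1937255859375, 213.17694091796875), (337.3208312988281, 33.05089569091797), 87.4236068725586)
```

View pics/crop0.png

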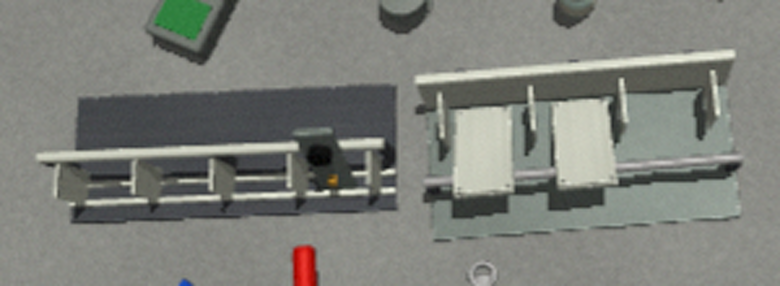

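```bash
cat > fit.py <<'E'
from h import *
def run(d,c):
    P=cloud(c,d)
    def fl(Q,name):
        v=cv2.fitLine(Q[:,:2].astype(np.float32),cv2.DIST_HUBER,0,.01,.01).ravel()
        if v[1]<0: v[:2]*=-1
        return v
    R={}
    # stand
    Q=P[150:240,272:412].reshape(-1,3)
    f=Q[(Q[:,2]>74)&(Q[:,2]<84)&(Q[:,0]>600)]; v=fl(f,'fence'); n=f[:,1]
    print('fence top yaw',np.degrees(np.arctan2(-v[0],v[1])),v[2:],'y',n.min(),n.max(),'z',np.median(f[:,2]))
    b=Q[(Q[:,2]>50)&(Q[:,2]<61)&(Q[:,0]<560)&(Q[:,0]>510)]
    b=b[(b[:,1]<-215)|(b[:,1]>-55)]
    v2=fl(b,'bar'); print('bar yaw',np.degrees(np.arctan2(-v2[0],v2[1])),v2[2:],b[:,1].min(),b[:,1].max(),np.median(b[:,2]))
    Q=P[165:235,125:285].reshape(-1,3)
    r=Q[(Q[:,2]>76)&(Q[:,2]<90)&(Q[:,0]>530)&(Q[:,0]<560)]
    r=r[(r[:,1]>100)]
    v3=fl(r,'rail'); print('rail yaw',np.degrees(np.arctan2(-v3[0],v3[1])),v3[2:],r[:,1].max(),np.median(r[:,2]))
    return P
if __name__=='__main__':
    z=np.load('top0.npz'); c=ctrl.get_calibration('top'); P=run(z['d'],c)
    # base-plate edges by casting rays: colour mask
    im=z['im']; o=(140,120); s=2.6
    for nm,pts in dict(rackbase=[(80,98),(395,86),(397,210),(72,222)],standbase=[(740,216),(436,241)],railends=[(40,157),(383,143)],fenceends=[(416,78),(734,53)],barends=[(427,183),(740,160)]).items():
        px=[(x/s+120,y/s+140) for x,y in pts]
        zz=dict(rackbase=6,standbase=6,railends=86,fenceends=79,barends=58)[nm]
        print(nm,ray(c,px,zz).round(1).tolist())
    # panel pieces
    for u0,u1,v0,v1 in((294,316,184,210),(334,356,182,208)):
        Q=P[v0:v1,u0:u1].reshape(-1,3); Q=Q[(Q[:,2]>20)&(Q[:,2]<90)]
        A=np.c_[Q[:,:2],np.ones(len(Q))]; k=np.linalg.lstsq(A,Q[:,2],rcond=None)[0]
        print('panel',k.round(3),np.percentile(Q,[1,50,99],axis=0).round(0).tolist(),len(Q))
E
python3 fit.py
```

```text
fence top yaw 3.617805 [ 636.1915  -200.74431] y -373.5286691438893 -25.358918546162982 z 78.75215505369124
bar yaw 3.3264427 [ 532.56976 -274.5194 ] -380.904483205357 -32.716964806601936 56.89762012645656
rail yaw 1.6230484 [547.6771  243.76315] 389.89130190104845 85.6399353208401
rackbase [[629.9, 387.8, 6.0], [637.7, 10.9, 6.0], [490.7, 5.7, 6.0], [481.6, 384.9, 6.0]]
standbase [[478.7, -384.9, 6.0], [454.5, -39.7, 6.0]]
railends [[543.2, 384.3, 86.0], [552.9, 7.8, 86.0]]
fenceends [[626.7, -25.8, 79.0], [648.5, -374.2, 79.0]]
barends [[513.1, -36.3, 58.0], [533.6, -378.7, 58.0]]
panel [-6.20000e-01 -4.30000e-02  3.87662e+02] [[513.0, -125.0, 21.0], [553.0, -95.0, 49.0], [598.0, -64.0, 75.0]] 532
panel [-6.18000e-01 -4.40000e-02  3.85938e+02] [[517.0, -239.0, 22.0], [557.0, -208.0, 50.0], [602.0, -179.0, 78.0]] 555
```

Call:
play_rows(
  commands=[
    {"wz":0.1763},
    {"wz":0.1763},
    {"wz":0.1763},
    {"wz":0.1763},
    {"wz":0.1763},
    {"wz":0.1763},
    {},
  ],
  gripper=-1,
  grip_force=60,
)

```text
$.commands[0]: bad value
```

```bash
cat >> h.py <<'E'
def Rz(a): a=np.radians(a); return np.array([[np.cos(a),-np.sin(a),0],[np.sin(a),np.cos(a),0],[0,0,1]])
SO=np.array([563.,-204.,0]); SY=3.6; RO=np.array([550.,197.,0]); RY=1.6
def sw(p): return SO+Rz(SY)@np.array(p,float)
def rw(p): return RO+Rz(RY)@np.array(p,float)
def ws(p): return Rz(-SY)@(np.array(p)-SO)
def wr(p): return Rz(-RY)@(np.array(p)-RO)
def goto(tip_world,reach=72.6,yaw=None,lean=0):
    """shift in tool axes (mm) bringing tool point at z=reach to tip_world; and rotvec to orientation (yaw, lean back deg)"""
    from scipy.spatial.transform import Rotation as Ro
    s=ctrl.get_state(); R=s['ee_rot']
    out=R.T@(np.array(tip_world)-s['eef_pos']-R[:,2]*reach)
    msg=f"shift {out.round(1)} "
    if yaw is not None:
        D=Rz(yaw)@np.array([[0,1,0],[1,0,0],[0,0,-1.]])  # x=+y,y=+x,z=down
        l=np.radians(lean); D=Rz(yaw)@Ro.from_rotvec([0,l,0]).as_matrix()@Rz(-yaw)@D
        msg+=f"rotvec {Ro.from_matrix(R.T@D).as_rotvec().round(4)}"
        out2=D.T@(np.array(tip_world)-s['eef_pos']-D[:,2]*reach); msg+=f" shift in final axes {out2.round(1)} final tcp {np.array(tip_world)-D[:,2]*reach}"
    print(msg,'t',s['t'],'tip',(s['eef_pos']+R[:,2]*reach).round(1),'F',s['contact_force'].round(1),'w',round(s['width'],1),'q',s['q'].round(2))
E
python3 - <<'E'
from h import *
goto(sw([-95,108,72]),yaw=SY)
goto(sw([-95,-4,72]),yaw=SY)
E
```

```text
shift [-459.9 -514.9  159.2] rotvec [-2.0000e-03  9.0000e-04  1.0571e+00] shift in final axes [-674.8  147.3  158.2] final tcp [ 461.40608469 -102.17821269  144.6       ] t 0.1 tip [271.9 562.  230.2] F [ 0.9 -0.4 -0.2] w 85.7 q [ 1.02  0.28 -0.03  1.27  0.    1.47]
shift [-515.  -612.4  159.4] rotvec [-2.0000e-03  9.0000e-04  1.0571e+00] shift in final axes [-786.8  147.3  158.2] final tcp [ 468.43862288 -213.95720627  144.6       ] t 0.1 tip [271.9 562.  230.2] F [ 0.9 -0.4 -0.2] w 85.7 q [ 1.02  0.28 -0.03  1.27  0.    1.47]
```

Call:
play_rows(
  commands=[
    {"tx":0,"ty":0,"tz":0,"wx":0,"wy":0,"wz":0.176},
    {"tx":0,"ty":0,"tz":0,"wx":0,"wy":0,"wz":0.176},
    {"tx":0,"ty":0,"tz":0,"wx":0,"wy":0,"wz":0.176},
    {"tx":0,"ty":0,"tz":0,"wx":0,"wy":0,"wz":0.176},
    {"tx":0,"ty":0,"tz":0,"wx":0,"wy":0,"wz":0.176},
    {"tx":0,"ty":0,"tz":0,"wx":0,"wy":0,"wz":0.176},
  ],
  gripper=-1,
  grip_force=60,
)

```text
t: 0.85
eef_pos: [272.1, 562.2, 303.2]
ee_rot: [[-0.058, 0.998, -0.001], [0.998, 0.058, -0.001], [-0.001, -0.001, -1.0]]
contact_force: [-0.7, 0.7, 0.5]
width: -0.2
finger_force: 0.0
```

Call:
play_rows(
  commands=[
    {"tx":0,"ty":0.049,"tz":0,"wx":0,"wy":0,"wz":0},
    {"tx":0,"ty":0.049,"tz":0,"wx":0,"wy":0,"wz":0},
    {"tx":0,"ty":0.049,"tz":0,"wx":0,"wy":0,"wz":0},
    {"tx":-0.045,"ty":0,"tz":0,"wx":0,"wy":0,"wz":0},
    {"tx":-0.045,"ty":0,"tz":0,"wx":0,"wy":0,"wz":0},
    {"tx":-0.045,"ty":0,"tz":0,"wx":0,"wy":0,"wz":0},
    {"tx":-0.045,"ty":0,"tz":0,"wx":0,"wy":0,"wz":0},
    {"tx":-0.045,"ty":0,"tz":0,"wx":0,"wy":0,"wz":0},
    {"tx":-0.045,"ty":0,"tz":0,"wx":0,"wy":0,"wz":0},
    {"tx":-0.045,"ty":0,"tz":0,"wx":0,"wy":0,"wz":0},
    {"tx":-0.045,"ty":0,"tz":0,"wx":0,"wy":0,"wz":0},
    {"tx":-0.045,"ty":0,"tz":0,"wx":0,"wy":0,"wz":0},
    {"tx":-0.045,"ty":0,"tz":0,"wx":0,"wy":0,"wz":0},
    {"tx":-0.045,"ty":0,"tz":0,"wx":0,"wy":0,"wz":0},
    {"tx":-0.045,"ty":0,"tz":0,"wx":0,"wy":0,"wz":0},
    {"tx":-0.045,"ty":0,"tz":0,"wx":0,"wy":0,"wz":0},
    {"tx":-0.045,"ty":0,"tz":0,"wx":0,"wy":0,"wz":0},
    {"tx":-0.045,"ty":0,"tz":0,"wx":0,"wy":0,"wz":0},
    {"tx":0,"ty":0,"tz":0,"wx":0,"wy":0,"wz":0},
  ],
)

```text
t: 3.22
eef_pos: [462.2, -104.0, 303.6]
ee_rot: [[-0.059, 0.998, -0.0], [0.998, 0.059, -0.0], [-0.0, -0.0, -1.0]]
contact_force: [-0.4, 0.4, 0.1]
width: -0.2
finger_force: 0.0
```

```bash
python3 - <<'E'
from h import *
goto(sw([-95,108,72]),yaw=SY)
c=ctrl.get_calibration('wrist'); im,d=ctrl.capture('wrist'); cv2.imwrite('pics/w1.png',im); np.savez('w1.npz',im=im,d=d,view=c['view'])
E
```

```text
shift [  1.9  -0.6 159. ] rotvec [-0.0004  0.0002 -0.0033] shift in final axes [  1.9  -0.7 159. ] final tcp [ 461.40608469 -102.17821269  144.6       ] t 3.225 tip [ 462.2 -104.   231. ] F [-0.4  0.4  0.1] w -0.2 q [-0.36  0.01 -0.34  1.22 -0.    1.15]
```

View pics/w1.png

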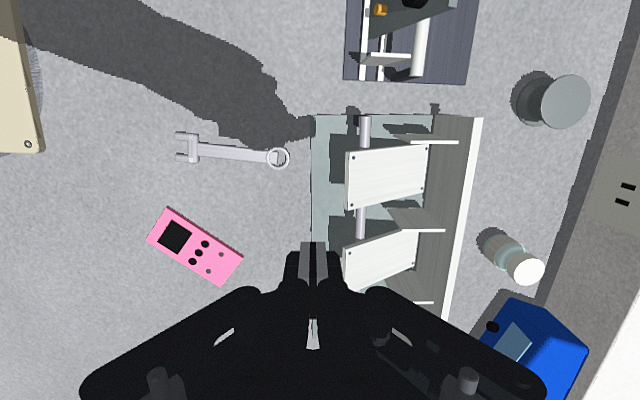

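Wrist view: panel A is at (387,180) and panel B at (380,258), both lying ramped in the stand. The shut fingertips are at (312,250). I'll refine the raised edges with depth.

```bash
python3 - <<'E'
from h import *
z=np.load('w1.npz'); c=dict(ctrl.get_calibration('wrist'),view=z['view']); P=cloud(c,z['d']); S=np.array([ws(p) for p in P.reshape(-1,3)]).reshape(P.shape)
for (u0,u1,v0,v1) in((346,366,145,212),(342,368,245,285)):
    Q=S[v0:v1,u0:u1].reshape(-1,3); Q=Q[(Q[:,2]>70)&(Q[:,0]<-20)]; print(np.percentile(Q,[1,50,99],axis=0).round(1).tolist(),len(Q))
f=S[110:330,440:490].reshape(-1,3); f=f[(f[:,2]>72)&(f[:,2]<90)]; print('fence',np.percentile(f,[1,50,99],axis=0).round(1).tolist())
b=S[118:140,355:372].reshape(-1,3); b=b[(b[:,2]>53)&(b[:,2]<65)]; print('bar',np.percentile(b,[1,50,99],axis=0).round(1).tolist())
bs=S[115:180,300:345].reshape(-1,3); bs=bs[(bs[:,2]>4.5)&(bs[:,2]<8)]; print('base',np.percentile(bs,[0,1,50,99],axis=0).round(1).tolist())
E
```

```text
[[-59.1, 77.0, 70.2], [-49.8, 110.9, 76.4], [-38.7, 140.0, 81.1]] 1011
[[-82.0, -22.4, 70.1], [-50.3, 8.3, 75.9], [-39.3, 118.8, 274.7]] 642
fence [[45.9, -70.4, 72.2], [70.8, 76.7, 78.0], [78.5, 173.4, 80.1]]
bar [[-42.6, 150.8, 53.4], [-37.5, 161.7, 56.9], [-31.1, 173.2, 59.7]]
base [[-96.3, 92.7, 4.5], [-96.1, 93.1, 4.6], [-75.0, 135.1, 5.9], [-53.6, 174.5, 7.7]]
```

Call:
play_rows(
  commands=[
    {"tx":0.0005,"ty":0,"tz":0.042,"wx":0,"wy":0,"wz":0},
    {"tx":0.0005,"ty":0,"tz":0.042,"wx":0,"wy":0,"wz":0},
    {"tx":0.001,"ty":0,"tz":0.042,"wx":0,"wy":0,"wz":0},
    {"tx":0,"ty":0,"tz":0.03,"wx":0,"wy":0,"wz":0},
    {"tx":0,"ty":0,"tz":0.008,"wx":0,"wy":0,"wz":0},
    {"tx":0,"ty":0,"tz":0,"wx":0,"wy":0,"wz":0},
    {"tx":0,"ty":0.01,"tz":0,"wx":0,"wy":0,"wz":0},
    {"tx":0,"ty":0.01,"tz":0,"wx":0,"wy":0,"wz":0},
    {"tx":0,"ty":0.006,"tz":0,"wx":0,"wy":0,"wz":0},
    {"tx":0,"ty":0.006,"tz":-0.002,"wx":0,"wy":0,"wz":0},
    {"tx":0,"ty":0.006,"tz":-0.003,"wx":0,"wy":0,"wz":0},
    {"tx":0,"ty":0.006,"tz":-0.004,"wx":0,"wy":0,"wz":0},
  ],
)

```text
t: 4.78
eef_pos: [498.1, -96.5, 147.1]
ee_rot: [[-0.063, 0.998, -0.02], [0.998, 0.063, -0.002], [-0.0, -0.02, -1.0]]
contact_force: [-21.4, -3.2, 11.9]
width: 0.1
finger_force: 12.4
```

```bash
python3 - <<'E'
from h import *
s=ctrl.get_state(); print(ws(s['eef_pos']+s['ee_rot'][:,2]*72.6).round(1),s['contact_force'])
im,d=ctrl.capture('top'); cv2.imwrite('pics/t2.png',cv2.resize(im[140:250,260:420],None,fx=4,fy=4))
E
```

```text
[-59.4 111.4  74.5] [-21.4213234   -3.24359911  11.88817274]
```

View pics/t2.png

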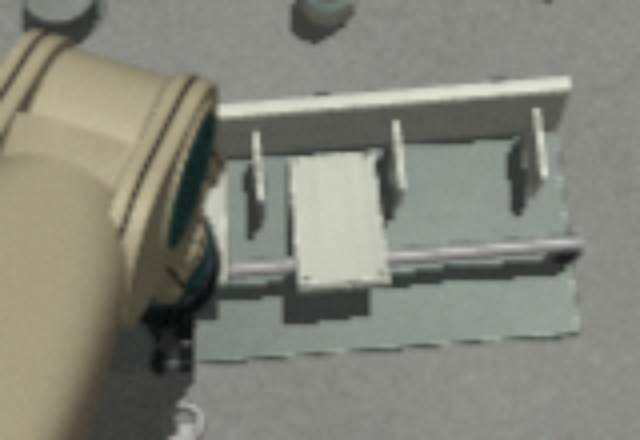

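The arm hides panel A in this view. Panel B at (340,220) is still down. The force is only moderate, so I continue, lifting along the arc.

Call:
play_rows(
  commands=[
    {"tx":0,"ty":0.004,"tz":-0.006,"wx":0,"wy":0,"wz":0},
    {"tx":0,"ty":0.0077,"tz":-0.0081,"wx":0,"wy":0,"wz":0},
    {"tx":0,"ty":0.0083,"tz":-0.0074,"wx":0,"wy":0,"wz":0},
    {"tx":0,"ty":0.009,"tz":-0.0066,"wx":0,"wy":0,"wz":0},
    {"tx":0,"ty":0.0096,"tz":-0.0059,"wx":0,"wy":0,"wz":0},
    {"tx":0,"ty":0.0099,"tz":-0.0049,"wx":0,"wy":0,"wz":0},
  ],
)

```text
t: 5.58
eef_pos: [552.4, -94.2, 191.6]
ee_rot: [[-0.063, 0.998, -0.004], [0.998, 0.063, -0.002], [-0.002, -0.005, -1.0]]
contact_force: [-9.9, 0.0, 20.8]
width: -0.1
finger_force: 11.4
```

```bash
python3 - <<'E'
from h import *
s=ctrl.get_state(); print(ws(s['eef_pos']+s['ee_rot'][:,2]*72.6).round(1),s['contact_force'],s['ee_rot'][:,2])
im,d=ctrl.capture('scene'); cv2.imwrite('pics/s3.png',cv2.resize(im[170:270,240:400],None,fx=4,fy=4))
E
```

```text
[ -4.  110.1 119. ] [-9.85916458e+00  5.47413212e-03  2.07795211e+01] [-0.00446363 -0.0021242  -0.99998778]
```

View pics/s3.png

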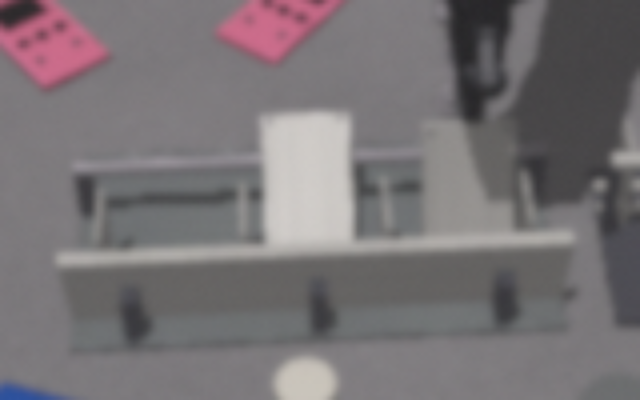

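Panel A (470,175 in the crop) has tipped up with the finger at its top edge. Panel B (305,180) is still down. I'll check A's real angle with depth.

```bash
cat > pan.py <<'E'
from h import *
im,d=ctrl.capture('scene'); c=ctrl.get_calibration('scene'); P=cloud(c,d)[150:280,230:400].reshape(-1,3)
S=(P-SO)@Rz(SY)
import sys
for y0 in (108,-4):
    Q=S[(abs(S[:,1]-y0)<24)&(S[:,2]>85)&(S[:,2]<138)&(S[:,0]<85)&(S[:,0]>-60)]
    if y0<0: Q=S[(abs(S[:,1]-y0)<24)&(S[:,2]>25)&(S[:,2]<138)&(S[:,0]<85)&(S[:,0]>-65)]
    for z in range(30,140,8):
        q=Q[abs(Q[:,2]-z)<4]
        if len(q)>3: print(y0,z,len(q),np.percentile(q[:,0],[10,50,90]).round(1),np.percentile(q[:,1],[5,95]).round())
E
python3 pan.py; python3 -c "
from h import *
S=ctrl.get_state();print(S['t'])"
```

```text
108 86 30 [25.4 27.7 29.7] [ 87. 127.]
108 94 49 [22.2 24.9 28.3] [ 86. 128.]
108 102 47 [19.4 21.9 24.3] [ 86. 129.]
108 110 48 [17.3 19.2 21.9] [ 86. 131.]
108 118 56 [13.6 15.9 19. ] [ 86. 129.]
108 126 60 [ 6.9 12.8 15.5] [ 87. 131.]
108 134 18 [ 2.1 10.7 12.8] [ 96. 118.]
-4 30 59 [17.4 22.6 71.5] [-26.  18.]
-4 38 104 [ 5.1 13.3 71.3] [-24.  18.]
-4 46 112 [-6.8  1.6 74. ] [-27.  17.]
-4 54 121 [-19.4 -10.8  74.7] [-26.  18.]
-4 62 106 [-32.7 -24.8  75.4] [-25.  15.]
-4 70 105 [-45.1 -36.7  76.3] [-26.  18.]
-4 78 137 [-54.6 -41.8  76.5] [-25.  17.]
-4 86 6 [-53.8   9.1  74. ] [-19.  15.]
5.675
```

Call:
play_rows(
  commands=[
    {"tx":0,"ty":0.008,"tz":0.001,"wx":0,"wy":0,"wz":0},
    {"tx":0,"ty":0.01,"tz":0,"wx":0,"wy":0,"wz":0},
    {"tx":0,"ty":0.01,"tz":0,"wx":0,"wy":0,"wz":0},
    {"tx":0,"ty":0.01,"tz":0,"wx":0,"wy":0,"wz":0},
  ],
)

```text
t: 6.18
eef_pos: [601.6, -91.9, 199.5]
ee_rot: [[-0.065, 0.998, 0.025], [0.998, 0.065, -0.001], [-0.003, 0.025, -1.0]]
contact_force: [-0.8, 5.0, 38.1]
width: -0.1
finger_force: 21.3
```

```bash
python3 - <<'E'
from h import *
s=ctrl.get_state(); print(ws(s['eef_pos']+s['ee_rot'][:,2]*72.6).round(1),s['contact_force'],s['ee_rot'][:,2])
E
python3 pan.py |grep ^108
```

```text
[ 47.4 109.2 126.9] [-0.81787568  5.02689337 38.1039447 ] [ 0.02476291 -0.00145595 -0.99969229]
108 86 21 [57.9 58.9 60.9] [ 87. 128.]
108 94 33 [58.2 59.4 61.1] [ 87. 130.]
108 102 30 [58.  59.2 60.3] [ 88. 128.]
108 110 35 [58.4 60.1 61.6] [ 89. 130.]
108 118 38 [59.1 60.3 62. ] [ 88. 131.]
108 126 36 [59.7 60.7 62.2] [ 87. 128.]
108 134 58 [53.2 59.  61.5] [ 85. 130.]
```

Call:
play_rows(
  commands=[
    {"tx":0,"ty":0,"tz":-0.008,"wx":0,"wy":0,"wz":0},
    {"tx":0,"ty":0,"tz":-0.004,"wx":0,"wy":0,"wz":0},
    {"tx":0,"ty":0,"tz":0,"wx":0,"wy":0,"wz":0},
  ],
)

```text
t: 6.6
eef_pos: [593.1, -91.5, 199.9]
ee_rot: [[-0.064, 0.998, 0.002], [0.998, 0.064, -0.0], [-0.0, 0.002, -1.0]]
contact_force: [-1.1, 0.5, 8.9]
width: 0.0
finger_force: 4.5
```

```bash
python3 - <<'E'
from h import *
s=ctrl.get_state(); print(ws(s['eef_pos']+s['ee_rot'][:,2]*72.6).round(1),s['contact_force'],s['ee_rot'][:,2])
E
python3 pan.py |grep ^108
```

```text
[ 37.3 110.3 127.3] [-1.10468829  0.54487439  8.85935374] [ 2.22447976e-03 -3.03905024e-04 -9.99997480e-01]
108 86 23 [52.2 53.6 55.1] [ 93. 131.]
108 94 37 [51.8 53.3 54.7] [ 84. 128.]
108 102 38 [51.3 53.  54.6] [ 87. 128.]
108 110 37 [50.8 52.4 53.7] [ 89. 130.]
108 118 36 [50.4 52.1 53.8] [ 86. 129.]
108 126 40 [50.1 51.6 53. ] [ 88. 129.]
108 134 54 [45.1 49.6 52.2] [ 87. 129.]
```

Call:
play_rows(
  commands=[
    {"tx":0,"ty":0.008,"tz":0,"wx":0,"wy":0,"wz":0},
    {"tx":0,"ty":0.008,"tz":0,"wx":0,"wy":0,"wz":0},
    {"tx":0,"ty":0.008,"tz":0,"wx":0,"wy":0,"wz":0},
    {"tx":0,"ty":0.004,"tz":-0.002,"wx":0,"wy":0,"wz":0},
  ],
)

```text
t: 7.15
eef_pos: [619.5, -89.5, 199.5]
ee_rot: [[-0.064, 0.998, -0.003], [0.998, 0.064, 0.0], [0.001, -0.003, -1.0]]
contact_force: [-1.2, -0.8, -1.5]
width: -0.0
finger_force: 0.3
```

```bash
python3 - <<'E'
from h import *
s=ctrl.get_state(); print(ws(s['eef_pos']+s['ee_rot'][:,2]*72.6).round(1),s['contact_force'],s['ee_rot'][:,2])
E
python3 pan.py |grep ^108
```

```text
[ 63.4 110.8 126.9] [-1.20572184 -0.75890324 -1.45503285] [-2.91356659e-03  3.78539829e-04 -9.99995684e-01]
108 86 13 [67.7 69.2 70.2] [ 87. 129.]
108 94 29 [69.4 70.3 71.6] [ 91. 129.]
108 102 27 [70.6 71.6 72.9] [ 85. 127.]
108 110 31 [72.4 73.7 74.7] [ 87. 128.]
108 118 23 [73.7 75.1 76.4] [ 90. 128.]
108 126 33 [75.6 76.5 78.4] [ 88. 131.]
108 134 55 [69.  74.4 78.3] [ 88. 129.]
```

Call:
play_rows(
  commands=[
    {"tx":0,"ty":-0.03,"tz":0,"wx":0,"wy":0,"wz":0},
    {"tx":0,"ty":-0.04,"tz":-0.01,"wx":0,"wy":0,"wz":0},
    {"tx":-0.04,"ty":-0.045,"tz":-0.01,"wx":0,"wy":0,"wz":0},
    {"tx":-0.04,"ty":-0.045,"tz":0.02,"wx":0,"wy":0,"wz":0},
    {"tx":-0.035,"ty":0,"tz":0.02,"wx":0,"wy":0,"wz":0},
    {"tx":0,"ty":0,"tz":0.03,"wx":0,"wy":0,"wz":0},
    {"tx":0,"ty":0,"tz":0.013,"wx":0,"wy":0,"wz":0},
    {"tx":0,"ty":0,"tz":0,"wx":0,"wy":0,"wz":0},
  ],
)

```text
t: 8.2
eef_pos: [467.3, -212.8, 136.6]
ee_rot: [[-0.064, 0.998, -0.003], [0.998, 0.064, 0.002], [0.002, -0.003, -1.0]]
contact_force: [-0.2, -0.2, -0.1]
width: -0.5
finger_force: 0.0
```

```bash
python3 - <<'E'
from h import *
s=ctrl.get_state(); print(ws(s['eef_pos']+s['ee_rot'][:,2]*72.6).round(1),s['contact_force'],s['ee_rot'][:,2])
E
python3 pan.py |grep ^108
```

```text
[-96.3  -2.6  64. ] [-0.20514488 -0.15528665 -0.11847326] [-0.00338643  0.00220069 -0.99999184]
108 86 16 [68.3 69.  69.7] [ 90. 127.]
108 94 24 [68.6 70.2 71.7] [ 88. 129.]
108 102 29 [70.9 72.5 73.3] [ 85. 129.]
108 110 24 [73.5 74.2 75.4] [ 90. 127.]
108 118 28 [74.7 76.3 77.5] [ 88. 130.]
108 126 33 [76.2 77.3 78.5] [ 88. 129.]
108 134 49 [71.8 75.2 79.2] [ 87. 128.]
```

Call:
play_rows(
  commands=[
    {"tx":-0.001,"ty":0.015,"tz":0,"wx":0,"wy":0,"wz":0},
    {"tx":0,"ty":0.012,"tz":0,"wx":0,"wy":0,"wz":0},
    {"tx":0,"ty":0.008,"tz":-0.001,"wx":0,"wy":0,"wz":0},
    {"tx":0,"ty":0.008,"tz":-0.002,"wx":0,"wy":0,"wz":0},
    {"tx":0,"ty":0.008,"tz":-0.004,"wx":0,"wy":0,"wz":0},
    {"tx":0,"ty":0.01,"tz":-0.008,"wx":0,"wy":0,"wz":0},
    {"tx":0,"ty":0.01,"tz":-0.008,"wx":0,"wy":0,"wz":0},
  ],
)

```text
t: 9.12
eef_pos: [519.5, -210.3, 160.2]
ee_rot: [[-0.059, 0.997, -0.052], [0.998, 0.059, -0.007], [-0.004, -0.053, -0.999]]
contact_force: [-56.5, -7.0, 49.1]
width: -0.1
finger_force: 37.5
```

```bash
python3 - <<'E'
from h import *
s=ctrl.get_state(); print(ws(s['eef_pos']+s['ee_rot'][:,2]*72.6).round(1),s['contact_force'],s['ee_rot'][:,2])
E
python3 pan.py |grep ^-4
```

```text
[-47.6  -3.8  87.7] [-56.45952093  -7.00621093  49.12434654] [-0.05229105 -0.00694331 -0.99860775]
-4 30 20 [69.4 70.8 71.6] [-27.  18.]
-4 38 54 [25.3 29.3 72.5] [-26.  16.]
-4 46 94 [18.  24.5 74.7] [-25.  18.]
-4 54 101 [ 8.8 15.7 74.5] [-25.  16.]
-4 62 96 [ 0.7  6.7 75.6] [-26.  17.]
-4 70 103 [-8.8 -2.  76.4] [-24.  19.]
-4 78 131 [-15.9  67.8  77. ] [-25.  17.]
-4 86 68 [-26.4 -21.4 -16.3] [-25.  17.]
-4 94 71 [-36.  -31.1 -25.2] [-24.  17.]
-4 102 17 [-39.8 -36.  -33. ] [-25.   4.]
-4 110 13 [-40.1 -33.9 -32.6] [-14.   2.]
-4 134 8 [-28.4 -17.4 -14.6] [-17.  -0.]
```

Call:
play_rows(
  commands=[
    {"tx":0,"ty":-0.004,"tz":-0.006,"wx":0,"wy":0,"wz":0},
    {"tx":0,"ty":0.006,"tz":-0.0085,"wx":0,"wy":0,"wz":0},
    {"tx":0,"ty":0.0083,"tz":-0.008,"wx":0,"wy":0,"wz":0},
  ],
)

```text
t: 9.55
eef_pos: [548.3, -210.2, 186.6]
ee_rot: [[-0.063, 0.998, -0.004], [0.998, 0.063, -0.003], [-0.002, -0.004, -1.0]]
contact_force: [-4.8, -0.9, 7.9]
width: 0.4
finger_force: 4.6
```

```bash
python3 - <<'E'
from h import *
s=ctrl.get_state(); print(ws(s['eef_pos']+s['ee_rot'][:,2]*72.6).round(1),s['contact_force'],s['ee_rot'][:,2])
E
python3 pan.py |grep ^-4
```

```text
[-15.4  -5.5 114. ] [-4.82524264 -0.92849697  7.9338948 ] [-0.00352991 -0.00256614 -0.99999048]
-4 30 20 [69.4 70.9 71.9] [-27.  15.]
-4 38 18 [70.9 72.  72.9] [-24.  15.]
-4 46 48 [36.2 72.5 79. ] [-25.  17.]
-4 54 77 [33.2 37.4 74.8] [-24.  17.]
-4 62 82 [28.3 33.2 76. ] [-27.  17.]
-4 70 76 [24.6 29.6 76.9] [-25.  18.]
-4 78 129 [20.7 68.1 77. ] [-26.  17.]
-4 86 51 [15.1 17.9 21.3] [-24.  18.]
-4 94 53 [10.9 14.  16.7] [-26.  16.]
-4 102 48 [ 6.7  9.7 11.9] [-23.  19.]
-4 110 56 [2.4 5.4 8.5] [-25.  16.]
-4 118 65 [-5.6  0.6  4.2] [-27.  19.]
-4 126 30 [-9.3 -1.9  0.7] [-19.  17.]
-4 134 13 [-11.1  -3.9  -2.2] [-17.   1.]
```

Call:
play_rows(
  commands=[
    {"tx":0.001,"ty":0.0099,"tz":-0.0045,"wx":0,"wy":0,"wz":0},
    {"tx":0.001,"ty":0.0104,"tz":-0.0035,"wx":0,"wy":0,"wz":0},
    {"tx":0,"ty":0.0107,"tz":-0.0025,"wx":0,"wy":0,"wz":0},
    {"tx":0,"ty":0.011,"tz":-0.0015,"wx":0,"wy":0,"wz":0},
    {"tx":0,"ty":0.011,"tz":-0.0005,"wx":0,"wy":0,"wz":0},
    {"tx":0,"ty":0.011,"tz":0,"wx":0,"wy":0,"wz":0},
    {"tx":0,"ty":0.009,"tz":0,"wx":0,"wy":0,"wz":0},
  ],
)

```text
t: 10.48
eef_pos: [625.6, -203.8, 199.2]
ee_rot: [[-0.064, 0.998, 0.006], [0.998, 0.064, -0.003], [-0.004, 0.006, -1.0]]
contact_force: [-0.8, -0.2, 1.3]
width: -0.1
finger_force: 2.7
```

```bash
python3 - <<'E'
from h import *
s=ctrl.get_state(); print(ws(s['eef_pos']+s['ee_rot'][:,2]*72.6).round(1),s['contact_force'],s['ee_rot'][:,2])
E
python3 pan.py |grep ^-4
```

```text
[ 62.9  -4.  126.6] [-0.76504609 -0.17530518  1.34547859] [ 0.00577137 -0.00340056 -0.99997756]
-4 30 22 [68.5 70.1 71.6] [-27.  18.]
-4 38 15 [69.8 70.8 72.3] [-25.  14.]
-4 46 30 [71.3 72.7 80.5] [-24.  15.]
-4 54 39 [-33.1  73.2  75.5] [-26.  18.]
-4 62 32 [-35.3  75.2  76.3] [-26.  18.]
-4 70 26 [75.1 76.7 77.7] [-23.  15.]
-4 78 76 [67.2 73.6 77.8] [-25.  16.]
-4 86 30 [67.5 68.8 70.7] [-27.  17.]
-4 94 28 [68.9 69.9 71.5] [-27.  17.]
-4 102 26 [70.8 71.7 73.2] [-24.  15.]
-4 110 30 [71.9 73.1 74.6] [-26.  17.]
-4 118 30 [73.2 74.8 76.5] [-26.  14.]
-4 126 36 [74.8 76.2 77.1] [-24.  16.]
-4 134 47 [69.6 74.  77. ] [-25.  17.]
```

Call:
play_rows(
  commands=[
    {"tx":0,"ty":-0.02,"tz":0,"wx":0,"wy":0,"wz":0},
    {"tx":0,"ty":-0.02,"tz":-0.02,"wx":0,"wy":0,"wz":0},
    {"tx":0,"ty":0,"tz":-0.05,"wx":0,"wy":0,"wz":0},
    {"tx":0.055,"ty":0,"tz":-0.03,"wx":0,"wy":0,"wz":0},
    {"tx":0.055,"ty":0,"tz":0,"wx":0,"wy":0,"wz":0},
    {"tx":0,"ty":0,"tz":0,"wx":0.14,"wy":0,"wz":0},
    {"tx":0,"ty":0,"tz":0,"wx":0,"wy":0,"wz":0},
  ],
)

```text
t: 11.4
eef_pos: [576.9, -94.9, 295.3]
ee_rot: [[-0.066, 0.988, -0.139], [0.998, 0.065, -0.009], [0.0, -0.139, -0.99]]
contact_force: [0.2, -0.0, -0.2]
width: -0.3
finger_force: 0.0
```

Call:
play_rows(
  commands=[
    {"tx":0,"ty":0,"tz":0,"wx":0,"wy":0,"wz":0},
    {"tx":0,"ty":0,"tz":0,"wx":0,"wy":0,"wz":0},
    {"tx":0,"ty":0,"tz":0,"wx":0,"wy":0,"wz":0},
  ],
  gripper=-0.05,
)

```text
t: 11.78
eef_pos: [575.3, -96.4, 296.4]
ee_rot: [[-0.063, 0.988, -0.138], [0.998, 0.062, -0.009], [-0.0, -0.139, -0.99]]
contact_force: [-0.5, 0.4, -0.6]
width: 40.2
finger_force: 0.0
```

```bash
python3 - <<'E'
from h import *
goto(sw([71,108,110]),reach=54,yaw=SY,lean=8)
c=ctrl.get_calibration('wrist'); im,d=ctrl.capture('wrist'); im2,_=ctrl.capture('scene')
cv2.imwrite('pics/w4.png',np.vstack([cv2.resize(im[40:340,200:600],(640,480))[:300],cv2.resize(im2[150:275,230:530],(640,266))]))
E
python3 pan.py
```

```text
shift [  1.4  77.3 123.4] rotvec [0.0007 0.0001 0.0002] shift in final axes [  1.4  77.4 123.3] final tcp [634.57903924 -91.28309387 163.47447571] t 11.775 tip [567.8 -96.9 242.9] F [-0.5  0.4 -0.6] w 40.2 q [-0.26  0.28 -0.04  1.38 -0.04  1.25]
108 86 14 [67.4 68.  69.4] [ 88. 130.]
108 94 27 [69.1 70.7 72.2] [ 86. 128.]
108 102 26 [71.2 72.3 73.5] [ 88. 130.]
108 110 25 [72.8 73.6 75.6] [ 85. 127.]
108 118 32 [74.1 76.  76.7] [ 88. 130.]
108 126 26 [75.8 77.3 79. ] [ 87. 127.]
108 134 53 [71.6 76.  78.8] [ 88. 129.]
-4 30 60 [16.8 21.7 71.1] [-26.  15.]
-4 38 103 [ 4.  11.7 71.7] [-25.  18.]
-4 46 117 [-7.7 -0.3 74.3] [-25.  18.]
-4 54 114 [-19.9 -11.6  75. ] [-26.  17.]
-4 62 103 [-31.5 -24.1  75.5] [-24.  17.]
-4 70 110 [-43.9 -35.7  76.9] [-26.  18.]
-4 78 138 [-54.8 -42.8  76.8] [-23.  18.]
-4 86 17 [-58.  -55.   71.3] [-28.  13.]
```

View pics/w4.png

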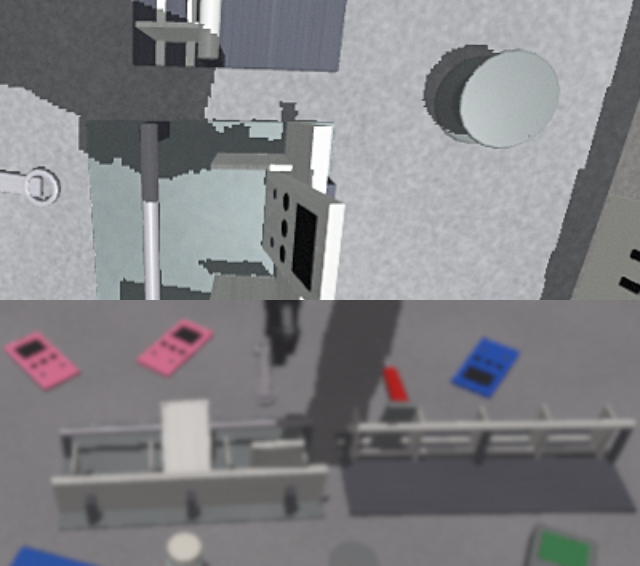

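The picture shows panel A upright on the fence (305,235), but panel B (185,435 in the lower part) has fallen back onto the bar. It probably hooked on the finger during the retreat. I'll push B up again and leave it by lifting straight up.

Call:
play_rows(
  commands=[
    {"tx":0,"ty":0,"tz":0,"wx":-0.14,"wy":0,"wz":0},
    {"tx":-0.05,"ty":-0.05,"tz":0,"wx":0,"wy":0,"wz":0},
    {"tx":-0.05,"ty":-0.05,"tz":0,"wx":0,"wy":0,"wz":0},
    {"tx":-0.01,"ty":0,"tz":0,"wx":0,"wy":0,"wz":0},
    {"tx":0,"ty":0,"tz":0,"wx":0,"wy":0,"wz":0},
  ],
  gripper=-1,
)

```text
t: 12.55
eef_pos: [493.7, -200.5, 296.3]
ee_rot: [[-0.062, 0.998, 0.001], [0.998, 0.062, -0.0], [-0.0, 0.001, -1.0]]
contact_force: [0.4, 0.2, 0.1]
width: -0.1
finger_force: 0.0
```

```bash
python3 - <<'E'
from h import *
goto(sw([-90,-4,64]),yaw=SY)
E
```

```text
shift [-11.8 -21.4 159.7] rotvec [ 0.0012  0.0002 -0.0006] shift in final axes [-11.8 -21.1 159.7] final tcp [ 473.42875652 -213.64325367  136.6       ] t 12.55 tip [ 493.8 -200.5  223.7] F [0.4 0.2 0.1] w -0.1 q [-0.51  0.12 -0.24  1.21  0.    1.  ]
```

Call:
play_rows(
  commands=[
    {"tx":-0.012,"ty":-0.021,"tz":0.04,"wx":0,"wy":0,"wz":0},
    {"tx":0,"ty":0,"tz":0.05,"wx":0,"wy":0,"wz":0},
    {"tx":0,"ty":0,"tz":0.05,"wx":0,"wy":0,"wz":0},
    {"tx":0,"ty":0,"tz":0.02,"wx":0,"wy":0,"wz":0},
    {"tx":0,"ty":0.012,"tz":0,"wx":0,"wy":0,"wz":0},
    {"tx":0,"ty":0.012,"tz":0,"wx":0,"wy":0,"wz":0},
    {"tx":0,"ty":0.006,"tz":-0.001,"wx":0,"wy":0,"wz":0},
    {"tx":0,"ty":0.006,"tz":-0.006,"wx":0,"wy":0,"wz":0},
    {"tx":0,"ty":0.007,"tz":-0.0087,"wx":0,"wy":0,"wz":0},
    {"tx":0,"ty":0.0077,"tz":-0.0081,"wx":0,"wy":0,"wz":0},
  ],
)

```text
t: 13.8
eef_pos: [517.2, -209.2, 161.2]
ee_rot: [[-0.063, 0.998, -0.019], [0.998, 0.063, -0.002], [-0.001, -0.019, -1.0]]
contact_force: [-23.9, -1.4, 20.8]
width: -0.3
finger_force: 15.2
```

```bash
python3 - <<'E'
from h import *
s=ctrl.get_state(); print(ws(s['eef_pos']+s['ee_rot'][:,2]*72.6).round(1),s['contact_force'],s['ee_rot'][:,2])
E
python3 pan.py |grep ^-4
```

```text
[-47.4  -2.4  88.6] [-23.89994903  -1.42014979  20.83112424] [-0.01917682 -0.00212754 -0.99981384]
-4 30 19 [69.7 70.8 72. ] [-27.  15.]
-4 38 49 [26.8 31.4 72.3] [-25.  16.]
-4 46 91 [20.4 26.1 74.1] [-25.  18.]
-4 54 96 [12.7 18.9 74.9] [-26.  16.]
-4 62 89 [ 5.1 10.3 75.5] [-26.  17.]
-4 70 96 [-3.3  2.7 76.8] [-25.  17.]
-4 78 141 [-10.7   0.1  76.8] [-24.  18.]
-4 86 63 [-20.9 -15.9 -11.7] [-25.  17.]
-4 94 67 [-30.2 -24.7 -19.5] [-24.  17.]
-4 102 44 [-37.4 -30.8 -26.1] [-27.  12.]
-4 110 17 [-42.  -35.1 -32.6] [-16.   2.]
-4 118 6 [-36.  -34.4 -33.2] [-10.   1.]
```

Call:
play_rows(
  commands=[
    {"tx":0,"ty":0.005,"tz":-0.0085,"wx":0,"wy":0,"wz":0},
    {"tx":0,"ty":0.0083,"tz":-0.0074,"wx":0,"wy":0,"wz":0},
    {"tx":0,"ty":0.009,"tz":-0.0066,"wx":0,"wy":0,"wz":0},
    {"tx":0,"ty":0.0096,"tz":-0.0055,"wx":0,"wy":0,"wz":0},
    {"tx":0,"ty":0.0099,"tz":-0.0045,"wx":0,"wy":0,"wz":0},
    {"tx":0,"ty":0.0104,"tz":-0.0035,"wx":0,"wy":0,"wz":0},
    {"tx":0,"ty":0.0107,"tz":-0.0025,"wx":0,"wy":0,"wz":0},
    {"tx":0,"ty":0.011,"tz":-0.0015,"wx":0,"wy":0,"wz":0},
    {"tx":0,"ty":0.011,"tz":-0.0005,"wx":0,"wy":0,"wz":0},
    {"tx":0,"ty":0.011,"tz":0,"wx":0,"wy":0,"wz":0},
    {"tx":0,"ty":0.009,"tz":0,"wx":0,"wy":0,"wz":0},
  ],
)

```text
t: 15.22
eef_pos: [629.1, -203.1, 200.0]
ee_rot: [[-0.064, 0.998, -0.001], [0.998, 0.064, 0.0], [0.0, -0.001, -1.0]]
contact_force: [-1.8, -1.2, -0.4]
width: 0.2
finger_force: 0.9
```

```bash
python3 - <<'E'
from h import *
s=ctrl.get_state(); print(ws(s['eef_pos']+s['ee_rot'][:,2]*72.6).round(1),s['contact_force'],s['ee_rot'][:,2])
E
python3 pan.py
```

```text
[ 66.   -3.2 127.4] [-1.7731109  -1.19135993 -0.44960621] [-9.09417110e-04  5.71458465e-05 -9.99999585e-01]
108 86 11 [68.3 69.4 70.2] [ 87. 128.]
108 94 27 [69.  70.1 71.4] [ 88. 128.]
108 102 28 [70.6 72.4 73.3] [ 86. 130.]
108 110 28 [72.7 74.1 75.3] [ 85. 126.]
108 118 28 [74.2 75.5 76.6] [ 87. 129.]
108 126 32 [75.3 77.2 78.8] [ 88. 128.]
108 134 48 [71.8 75.1 79. ] [ 86. 129.]
-4 30 18 [69.4 70.9 71.7] [-22.  16.]
-4 38 21 [69.9 71.3 73.7] [-27.  18.]
-4 46 31 [71.9 73.8 82.7] [-25.  14.]
-4 54 47 [-34.3  73.5  75.7] [-26.  18.]
-4 62 34 [-33.3  74.7  76.1] [-26.  13.]
-4 70 22 [75.2 75.9 77.4] [-23.  18.]
-4 78 75 [67.6 74.  78.1] [-25.  16.]
-4 86 27 [68.  69.2 70.6] [-27.  17.]
-4 94 26 [69.6 71.1 72. ] [-25.  15.]
-4 102 21 [72.1 72.7 73.9] [-22.  18.]
-4 110 29 [74.  75.2 76.4] [-26.  14.]
-4 118 27 [75.7 77.2 78. ] [-26.  17.]
-4 126 30 [76.6 78.9 80.1] [-24.  17.]
-4 134 51 [72.1 76.4 80.3] [-25.  15.]
```

Call:
play_rows(
  commands=[
    {"tx":0,"ty":0,"tz":0,"wx":0,"wy":0,"wz":0},
    {"tx":0,"ty":0,"tz":0,"wx":0,"wy":0,"wz":0},
    {"tx":0,"ty":0,"tz":0,"wx":0,"wy":0,"wz":0},
    {"tx":0,"ty":0,"tz":0,"wx":0,"wy":0,"wz":0},
    {"tx":0,"ty":-0.001,"tz":-0.008,"wx":0,"wy":0,"wz":0},
    {"tx":0,"ty":0,"tz":-0.01,"wx":0,"wy":0,"wz":0},
    {"tx":0,"ty":0,"tz":-0.02,"wx":0,"wy":0,"wz":0},
    {"tx":0,"ty":0,"tz":-0.04,"wx":0,"wy":0,"wz":0},
    {"tx":0.055,"ty":0,"tz":-0.02,"wx":0,"wy":0,"wz":0},
    {"tx":0.055,"ty":0,"tz":0,"wx":0,"wy":0,"wz":0},
    {"tx":0,"ty":0,"tz":0,"wx":0.14,"wy":0,"wz":0},
  ],
)

```text
t: 16.65
eef_pos: [617.5, -89.7, 300.0]
ee_rot: [[-0.068, 0.987, -0.143], [0.998, 0.067, -0.009], [0.001, -0.143, -0.99]]
contact_force: [-0.0, -0.3, -0.5]
width: 0.1
finger_force: 0.0
```

Call:
play_rows(
  commands=[
    {"tx":0,"ty":0,"tz":0,"wx":0,"wy":0,"wz":0},
    {"tx":0,"ty":0,"tz":0,"wx":0,"wy":0,"wz":0},
    {"tx":0,"ty":0,"tz":0,"wx":0,"wy":0,"wz":0},
  ],
  gripper=-0.05,
)

```text
t: 17.02
eef_pos: [620.6, -94.2, 299.0]
ee_rot: [[-0.063, 0.989, -0.137], [0.998, 0.062, -0.009], [-0.0, -0.138, -0.99]]
contact_force: [0.0, -0.1, 1.0]
width: 40.1
finger_force: 0.0
```

```bash
python3 - <<'E'
from h import *
goto(sw([71,108,111]),reach=54,yaw=SY,lean=8)
im2,_=ctrl.capture('scene'); cv2.imwrite('pics/s5.png',cv2.resize(im2[170:270,230:390],None,fx=4,fy=4))
E
python3 pan.py
```

```text
shift [  2.1  32.4 131.3] rotvec [ 0.0016  0.0003 -0.0001] shift in final axes [  2.   32.7 131.2] final tcp [634.57903924 -91.28309387 164.47447571] t 17.025 tip [613.2 -94.7 245.5] F [ 0.  -0.1  1. ] w 40.1 q [-0.24  0.36  0.07  1.41 -0.04  1.27]
108 86 18 [68.2 69.  69.8] [ 91. 132.]
108 94 23 [69.1 70.5 72.2] [ 89. 129.]
108 102 29 [70.8 72.1 73.2] [ 86. 130.]
108 110 30 [73.  73.8 75.1] [ 86. 126.]
108 118 28 [74.1 75.3 76.5] [ 89. 131.]
108 126 30 [75.3 77.  78.7] [ 87. 128.]
108 134 50 [71.2 76.  78.8] [ 87. 129.]
-4 30 18 [69.5 71.  71.8] [-27.  15.]
-4 38 22 [70.7 71.8 72.7] [-27.  18.]
-4 46 35 [ 9.1 73.2 79.8] [-25.  13.]
-4 54 80 [-38.1 -32.   74.6] [-26.  18.]
-4 62 35 [-35.2  73.9  75.9] [-24.  18.]
-4 70 29 [74.9 76.5 77.5] [-23.  15.]
-4 78 74 [67.2 73.4 77.7] [-25.  18.]
-4 86 23 [68.3 69.2 70.6] [-25.  15.]
-4 94 26 [70.2 71.6 72.5] [-25.  15.]
-4 102 22 [72.5 73.7 75.1] [-24.  15.]
-4 110 26 [74.8 76.6 77.8] [-26.  17.]
-4 118 24 [76.8 78.5 79.9] [-24.  15.]
-4 126 31 [77.6 80.6 81.6] [-27.  14.]
-4 134 43 [75.6 78.3 82.2] [-24.  17.]
```

```bash
python3 - <<'E'
from h import *
A=[]
for i in range(4):
    im,d=ctrl.capture('scene'); c=ctrl.get_calibration('scene'); P=cloud(c,d)[150:280,230:400].reshape(-1,3); A.append((P-SO)@Rz(SY))
S=np.vstack(A)
for y0 in(108,-4):
    Q=S[(abs(S[:,1]-y0)<22)&(S[:,2]>84)&(S[:,2]<125)&(S[:,0]>60)&(S[:,0]<90)]
    k=np.linalg.lstsq(np.c_[Q[:,1:],np.ones(len(Q))],Q[:,0],rcond=None)[0]; print(y0,k,np.degrees(np.arctan(k[1])))
E
```

```text
108 [-3.98344701e-03  2.21398603e-01  5.00160798e+01] 12.483830693369285
-4 [2.60873640e-04 2.83466964e-01 4.50598028e+01] 15.826281196608946
```

View pics/s5.png

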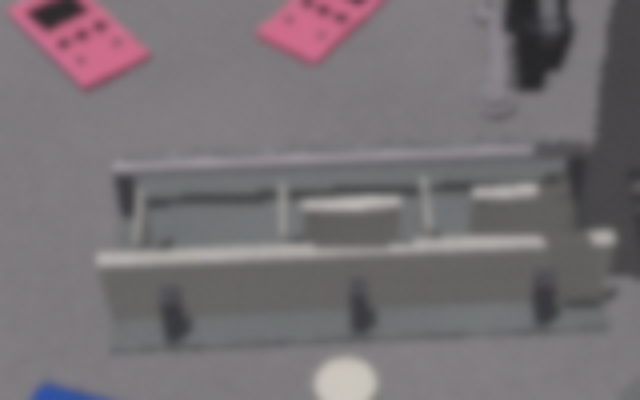

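Both panels now stand against the fence: B top edge at (350,205), A at (505,190), with leans of about 16° and 12°. Both are inside the limits and have been held still for over a second. Next I grasp A.

```bash
python3 - <<'E'
from h import *
goto(sw([70.5,108,111]),reach=54,yaw=SY,lean=11.5)
E
```

```text
shift [  1.5  32.2 130.9] rotvec [0.0612 0.0002 0.0006] shift in final axes [  1.5  43.5 128.5] final tcp [637.32413272 -91.11038723 163.91593405] t 17.325 tip [613.  -94.2 245.1] F [ 0.1  0.3 -0.2] w 40.4 q [-0.24  0.36  0.07  1.41 -0.04  1.27]
```

Call:
play_rows(
  commands=[
    {"tx":0,"ty":0,"tz":0,"wx":0.061,"wy":0,"wz":0},
    {"tx":0.0015,"ty":0.0215,"tz":0,"wx":0,"wy":0,"wz":0},
    {"tx":0,"ty":0.022,"tz":0,"wx":0,"wy":0,"wz":0},
    {"tx":0,"ty":0,"tz":0,"wx":0,"wy":0,"wz":0},
    {"tx":0,"ty":0,"tz":0.04,"wx":0,"wy":0,"wz":0},
    {"tx":0,"ty":0,"tz":0.03,"wx":0,"wy":0,"wz":0},
    {"tx":0,"ty":0,"tz":0.025,"wx":0,"wy":0,"wz":0},
    {"tx":0,"ty":0,"tz":0.018,"wx":0,"wy":0,"wz":0},
    {"tx":0,"ty":0,"tz":0.015,"wx":0,"wy":0,"wz":0},
    {"tx":0,"ty":0,"tz":0,"wx":0,"wy":0,"wz":0},
  ],
)

```text
t: 18.58
eef_pos: [636.7, -90.7, 163.3]
ee_rot: [[-0.064, 0.977, -0.201], [0.998, 0.063, -0.012], [0.001, -0.202, -0.979]]
contact_force: [0.6, 0.4, 0.8]
width: 41.0
finger_force: 0.0
```

```bash
python3 - <<'E'
from h import *
goto(sw([70.5,108,111]),reach=54,yaw=SY,lean=11.5)
E
python3 pan.py|grep ^108
```

```text
shift [-0.4  0.6 -0.7] rotvec [-0.0024 -0.0004  0.0012] shift in final axes [-0.4  0.5 -0.7] final tcp [637.32413272 -91.11038723 163.91593405] t 18.575 tip [625.8 -91.4 110.4] F [0.6 0.4 0.8] w 41.0 q [-0.22  0.51 -0.    1.25 -0.06  1.29]
108 86 4 [68.1 68.6 69.7] [86. 96.]
108 94 8 [69.2 69.4 70.5] [87. 96.]
108 102 6 [71.  72.9 74.7] [86. 95.]
108 110 16 [72.2 73.1 74.9] [ 85. 116.]
108 118 9 [46.9 75.5 77.2] [ 88. 131.]
108 126 10 [48.5 76.9 78.3] [ 87. 131.]
108 134 11 [71.7 75.1 78.6] [ 86. 111.]
```

Straddling A without contact; close the grip.

Call:
play_rows(
  commands=[
    {"tx":0,"ty":0,"tz":0,"wx":0,"wy":0,"wz":0},
    {"tx":0,"ty":0,"tz":0,"wx":0,"wy":0,"wz":0},
    {"tx":0,"ty":0,"tz":0,"wx":0,"wy":0,"wz":0},
    {"tx":0,"ty":0,"tz":0,"wx":0,"wy":0,"wz":0},
    {"tx":0,"ty":0,"tz":0,"wx":0,"wy":0,"wz":0},
  ],
  gripper=-1,
  grip_force=90,
)

```text
t: 19.25
eef_pos: [637.8, -91.0, 165.5]
ee_rot: [[-0.064, 0.978, -0.199], [0.998, 0.063, -0.013], [-0.001, -0.199, -0.98]]
contact_force: [-1.5, -1.0, 5.7]
width: 7.0
finger_force: 87.9
```

Call:
play_rows(
  commands=[
    {"tx":0,"ty":0,"tz":-0.01,"wx":0,"wy":0,"wz":0},
    {"tx":0,"ty":0,"tz":-0.02,"wx":0,"wy":0,"wz":0},
    {"tx":0,"ty":0,"tz":-0.03,"wx":0,"wy":0,"wz":0},
    {"tx":0,"ty":0,"tz":-0.04,"wx":0,"wy":0,"wz":0},
    {"tx":0,"ty":0,"tz":-0.04,"wx":0,"wy":0,"wz":0},
    {"tx":0,"ty":0,"tz":-0.03,"wx":0,"wy":0,"wz":0},
    {"tx":0,"ty":0,"tz":0,"wx":0,"wy":0,"wz":0},
  ],
)

```text
t: 20.12
eef_pos: [673.2, -88.8, 333.7]
ee_rot: [[-0.064, 0.979, -0.193], [0.998, 0.063, -0.014], [-0.002, -0.193, -0.981]]
contact_force: [-0.1, 0.2, -1.9]
width: 7.1
finger_force: 87.8
```

```bash
python3 - <<'E'
from h import *
goto(rw([-4,129,160]),reach=54,yaw=RY,lean=15)
im,_=ctrl.capture('wrist'); im2,_=ctrl.capture('scene')
cv2.imwrite('pics/w6.png',np.vstack([cv2.resize(im[100:400,120:520],(640,480))[:300],cv2.resize(im2[120:275,230:530],(560,290),)[:,:640] if 0 else cv2.resize(im2[120:260,230:530],(640,299))]))
E
python3 pan.py|grep ^-4
```

```text
shift [422.5 -68.6 135.9] rotvec [0.0673 0.0097 0.035 ] shift in final axes [418.2 -70.2 144.6] final tcp [556.37044746 326.22825749 212.15999462] t 20.125 tip [662.8 -89.6 280.7] F [-0.1  0.2 -1.9] w 7.1 q [-0.21  0.48  0.31  1.59 -0.05  1.3 ]
-4 30 16 [69.9 71.2 72.6] [-27.  16.]
-4 38 21 [70.9 71.8 73. ] [-24.  18.]
-4 46 32 [71.9 74.2 83.8] [-24.  14.]
-4 54 81 [-38.1 -30.8  74.5] [-26.  18.]
-4 62 41 [-36.7  73.8  75.9] [-26.  18.]
-4 70 31 [75.2 76.6 77.3] [-22.  15.]
-4 78 67 [67.7 72.9 77.7] [-25.  15.]
-4 86 25 [67.9 69.3 71.3] [-25.  18.]
-4 94 25 [70.7 71.5 73.2] [-24.  15.]
-4 102 26 [72.6 73.7 75.5] [-25.  17.]
-4 110 24 [75.5 76.3 77.5] [-27.  15.]
-4 118 27 [77.7 78.9 79.9] [-23.  15.]
-4 126 35 [77.  80.5 82. ] [-27.  18.]
-4 134 38 [75.  78.1 82. ] [-22.  12.]
```

View pics/w6.png

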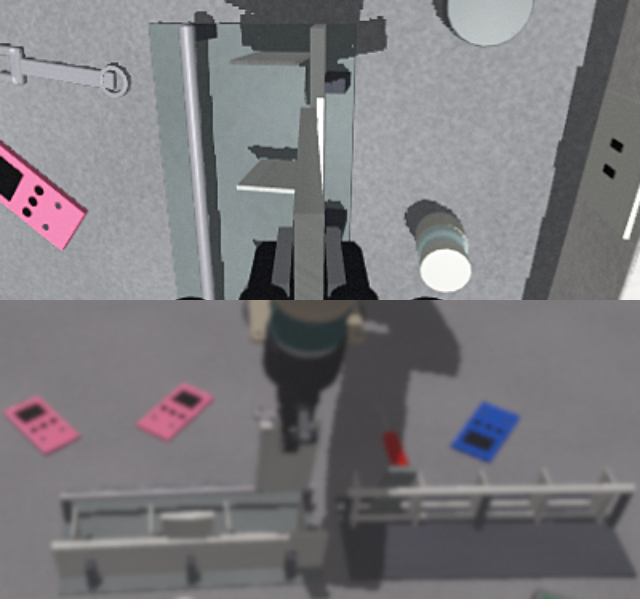

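A is held squarely: fingers at (310,260), panel hanging below. B stands at (188,522). I carry A to the far left bay.

Call:
play_rows(
  commands=[
    {"tx":0.02,"ty":-0.007,"tz":0,"wx":0.005,"wy":0.003,"wz":0.0175},
    {"tx":0.035,"ty":-0.01,"tz":0,"wx":0.005,"wy":0.003,"wz":0.0175},
    {"tx":0.04,"ty":-0.01,"tz":0,"wx":0,"wy":0,"wz":0},
    {"tx":0.04,"ty":-0.01,"tz":0,"wx":0,"wy":0,"wz":0},
    {"tx":0.04,"ty":-0.01,"tz":0,"wx":0,"wy":0,"wz":0},
    {"tx":0.04,"ty":-0.01,"tz":0,"wx":0,"wy":0,"wz":0},
    {"tx":0.04,"ty":-0.01,"tz":0,"wx":0,"wy":0,"wz":0},
    {"tx":0.04,"ty":-0.01,"tz":0,"wx":0,"wy":0,"wz":0},
    {"tx":0.04,"ty":0,"tz":0,"wx":0,"wy":0,"wz":0},
    {"tx":0.04,"ty":0,"tz":0,"wx":0,"wy":0,"wz":0},
    {"tx":0.03,"ty":0,"tz":0,"wx":0,"wy":0,"wz":0},
    {"tx":0.015,"ty":0,"tz":0,"wx":0,"wy":0,"wz":0},
    {"tx":0,"ty":0,"tz":0,"wx":0,"wy":0,"wz":0},
    {"tx":0,"ty":0,"tz":0,"wx":0,"wy":0,"wz":0},
  ],
)

```text
t: 22.02
eef_pos: [582.9, 327.4, 345.8]
ee_rot: [[-0.028, 0.977, -0.21], [1.0, 0.027, -0.008], [-0.002, -0.21, -0.978]]
contact_force: [-0.5, -0.1, -2.1]
width: 7.1
finger_force: 87.9
```

```bash
cat > rk.py <<'E'
from h import *
import sys
c=ctrl.get_calibration('wrist'); im,d=ctrl.capture('wrist'); P=cloud(c,d); P=(P-RO)@Rz(RY)
np.savez('rk.npz',P=P,im=im); cv2.imwrite('pics/rk%d.png'%int(ctrl.get_state()['t']*10),im)
E
python3 rk.py; python3 - <<'E'
from h import *
goto(rw([6,129,192]),reach=54,yaw=RY,lean=12)
E
ls pics
```

```text
shift [-1.000e-01  2.400e+00  1.031e+02] rotvec [-0.0021  0.0018 -0.0011] shift in final axes [ -0.3   2.1 103.1] final tcp [563.61862327 326.43071737 244.81997044] t 22.075 tip [571.7 326.9 293.3] F [-1.  -0.8 -1.7] w 7.1 q [0.39 0.45 0.3  1.61 0.07 1.93]
crop0.png
rk220.png
s3.png
s5.png
scene0.png
t2.png
top0.png
w1.png
w4.png
w6.png
```

```bash
python3 - <<'E'
from h import *
z=np.load('rk.npz'); P=z['P']
Q=P.reshape(-1,3)
r=Q[(Q[:,2]>80)&(Q[:,2]<90)&(abs(Q[:,0]+2)<15)&(abs(Q[:,1])<180)]
for y in range(-100,180,20):
    q=r[abs(r[:,1]-y)<10]
    if len(q)>20: print(y,len(q),np.percentile(q[:,0],[3,50,97]).round(1),np.percentile(q[:,2],[90]).round(1))
dv=Q[(Q[:,2]>60)&(Q[:,2]<79)&(Q[:,0]>-46)&(Q[:,0]<-12)]
h,e=np.histogram(dv[:,1],bins=np.arange(-200,200,3)); print([(int(e[i]),int(h[i])) for i in range(len(h)) if h[i]>25])
lip=Q[(Q[:,2]>9.5)&(Q[:,2]<15)&(Q[:,0]<0)&(Q[:,0]>-60)]
h,e=np.histogram(lip[:,0],bins=np.arange(-60,0,1.5)); print([(float(e[i]),int(h[i])) for i in range(len(h)) if h[i]>5])
E
```

```text
-100 41 [-6.1 -4.  -0.9] [86.6]
40 52 [-5.2  0.9  5.4] [86.5]
60 137 [-6.3  0.5  5.2] [86.5]
80 134 [-5.   0.4  5. ] [86.3]
100 147 [-5.2  0.2  5.5] [86.3]
120 160 [-5.5  0.4  5.3] [86.4]
140 166 [-6.   0.2  5.1] [86.5]
160 176 [-5.7  0.5  5.5] [86.5]
[(88, 50), (172, 59), (175, 49)]
[(-45.0, 16), (-43.5, 50), (-42.0, 39), (-40.5, 41), (-39.0, 42), (-24.0, 8), (-22.5, 64), (-21.0, 95), (-19.5, 68)]
```

View pics/rk220.png

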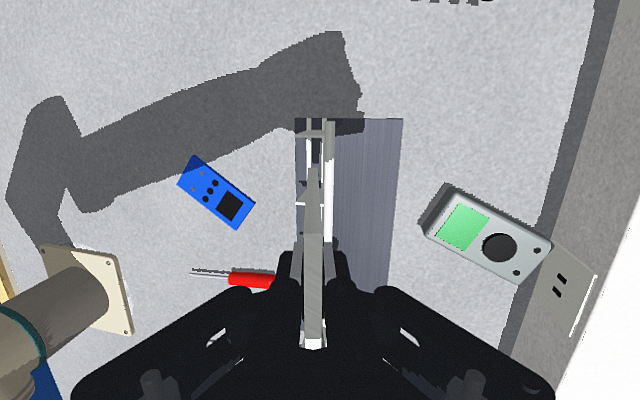

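Wrist view: A hangs at (315,270) over the left bay, with the rail on its right at (330,190). Lips, rail and dividers show the rack is about 1.5 mm further in x and 2 mm in y, so I correct for that.

```bash
sed -i 's/RO=np.array(\[550.,197.,0\])/RO=np.array([551.5,199.,0])/' h.py; python3 - <<'E'
from h import *
goto(rw([6,129,192]),reach=54,yaw=RY,lean=12)
goto(rw([-10.5,129,114]),reach=54,yaw=RY,lean=12)
E
```

```text
shift [  1.9   3.9 102.8] rotvec [-0.0021  0.0018 -0.0011] shift in final axes [  1.6   3.6 102.8] final tcp [565.11862327 328.43071737 244.81997044] t 22.075 tip [571.7 326.9 293.3] F [-1.  -0.8 -1.7] w 7.1 q [0.39 0.45 0.3  1.61 0.07 1.93]
shift [  2.1   4.2 182.5] rotvec [-0.0021  0.0018 -0.0011] shift in final axes [  1.6   3.7 182.5] final tcp [548.62505637 327.97001033 166.81997044] t 22.075 tip [571.7 326.9 293.3] F [-1.  -0.8 -1.7] w 7.1 q [0.39 0.45 0.3  1.61 0.07 1.93]
```

Call:
play_rows(
  commands=[
    {"tx":0.0016,"ty":0.0036,"tz":0.02,"wx":-0.002,"wy":0,"wz":0},
    {"tx":0,"ty":0,"tz":0.035,"wx":0,"wy":0,"wz":0},
    {"tx":0,"ty":0,"tz":0.03,"wx":0,"wy":0,"wz":0},
    {"tx":0,"ty":0,"tz":0.02,"wx":0,"wy":0,"wz":0},
    {"tx":0,"ty":0,"tz":0.02,"wx":0,"wy":0,"wz":0},
    {"tx":0,"ty":0,"tz":0.02,"wx":0,"wy":0,"wz":0},
    {"tx":0,"ty":0,"tz":0.012,"wx":0,"wy":0,"wz":0},
    {"tx":0,"ty":0,"tz":0,"wx":0,"wy":0,"wz":0},
  ],
)

```text
t: 23.08
eef_pos: [553.3, 328.3, 191.2]
ee_rot: [[-0.028, 0.977, -0.209], [1.0, 0.027, -0.008], [-0.002, -0.209, -0.978]]
contact_force: [0.3, -0.4, -0.7]
width: 6.7
finger_force: 87.8
```

```bash
python3 - <<'E'
from h import *
goto(rw([-10.5,129,114]),reach=54,yaw=RY,lean=12)
E
```

```text
shift [ 0.   0.6 24.8] rotvec [-0.0014  0.0021 -0.0006] shift in final axes [-0.2  0.5 24.8] final tcp [548.62505637 327.97001033 166.81997044] t 23.075 tip [542.  327.8 138.4] F [ 0.3 -0.4 -0.7] w 6.7 q [0.41 0.49 0.02 1.3  0.08 1.94]
```

Call:
play_rows(
  commands=[
    {"tx":0,"ty":0,"tz":0.008,"wx":0,"wy":0,"wz":0},
    {"tx":0,"ty":0,"tz":0.008,"wx":0,"wy":0,"wz":0},
    {"tx":0,"ty":0,"tz":0.006,"wx":0,"wy":0,"wz":0},
    {"tx":0,"ty":0,"tz":0.002,"wx":0,"wy":0,"wz":0},
    {"tx":0,"ty":0,"tz":0,"wx":0,"wy":0,"wz":0},
  ],
)

```text
t: 23.7
eef_pos: [548.7, 329.0, 168.3]
ee_rot: [[-0.029, 0.978, -0.208], [1.0, 0.028, -0.007], [-0.001, -0.208, -0.978]]
contact_force: [-0.3, 0.2, -2.1]
width: 7.1
finger_force: 87.9
```

```bash
cat > pr.py <<'E'
from h import *
import sys
def fit(y0):
    im,d=ctrl.capture('scene'); c=ctrl.get_calibration('scene'); P=(cloud(c,d).reshape(-1,3)-RO)@Rz(RY)
    Q=P[(abs(P[:,1]-y0)<40)&(P[:,2]>90)&(P[:,2]<140)&(abs(P[:,0])<50)]
    for z in range(92,140,8):
        q=Q[abs(Q[:,2]-z)<4]
        if len(q)>3: print(y0,z,len(q),np.percentile(q[:,0],[10,50,90]).round(1),np.percentile(q[:,1],[3,97]).round())
for a in sys.argv[1:]: fit(float(a))
E
python3 pr.py 129; python3 - <<'E'
from h import *
goto(rw([-10.5,129,114]),reach=54,yaw=RY,lean=12)
E
```

```text
129.0 92 20 [-14.4 -12.  -10.8] [ 96. 159.]
129.0 100 22 [-12.4 -10.1  -4.3] [ 96. 122.]
129.0 108 34 [-10.7  -6.1   4.5] [ 97. 132.]
129.0 116 31 [-8.9 -5.2  5.7] [ 97. 130.]
129.0 124 28 [-7.5 -4.2  4.5] [ 96. 123.]
129.0 132 42 [-13.3  -5.1   3. ] [ 96. 156.]
shift [-1.   0.1  1.8] rotvec [0.0006 0.0013 0.0005] shift in final axes [-1.1  0.1  1.8] final tcp [548.62505637 327.97001033 166.81997044] t 23.75 tip [537.7 328.7 115.8] F [ 0.1  0.1 -2.1] w 7.0 q [ 0.41  0.5  -0.01  1.25  0.08  1.95]
```

Call:
play_rows(
  commands=[
    {"tx":0,"ty":0,"tz":0.002,"wx":0,"wy":0,"wz":0},
    {"tx":0,"ty":0,"tz":0.002,"wx":0,"wy":0,"wz":0},
    {"tx":0,"ty":0,"tz":0,"wx":0,"wy":0,"wz":0},
    {"tx":0,"ty":0,"tz":0,"wx":0,"wy":0,"wz":0},
  ],
)

```text
t: 24.25
eef_pos: [548.4, 329.0, 165.3]
ee_rot: [[-0.028, 0.978, -0.206], [1.0, 0.028, -0.007], [-0.001, -0.206, -0.978]]
contact_force: [-0.3, 0.2, 3.2]
width: 7.1
finger_force: 88.5
```

Call:
play_rows(
  commands=[
    {"tx":0,"ty":0,"tz":0,"wx":0,"wy":0,"wz":0},
    {"tx":0,"ty":0,"tz":0,"wx":0,"wy":0,"wz":0},
    {"tx":0,"ty":0,"tz":0,"wx":0,"wy":0,"wz":0},
    {"tx":0,"ty":0,"tz":0,"wx":0,"wy":0,"wz":0},
    {"tx":0,"ty":0,"tz":0,"wx":0,"wy":0,"wz":0},
  ],
  gripper=-0.1,
)

```text
t: 24.88
eef_pos: [547.9, 328.9, 164.5]
ee_rot: [[-0.028, 0.978, -0.207], [1.0, 0.028, -0.007], [-0.001, -0.208, -0.978]]
contact_force: [-1.1, 0.3, 0.2]
width: 38.2
finger_force: 0.0
```

```bash
python3 pr.py 129; python3 -c "
from h import *
s=ctrl.get_state();print(s['width'],s['contact_force'])"
```

```text
129.0 92 16 [-10.2  -5.   13.5] [ 97. 125.]
129.0 100 36 [-7.4 -3.6 18. ] [ 97. 132.]
129.0 108 50 [-33.   -1.8  18.6] [ 98. 138.]
129.0 116 42 [-32.7   0.7  21.2] [ 97. 133.]
129.0 124 53 [-30.1   2.4  17.3] [ 97. 140.]
129.0 132 64 [-28.1  -0.3  24.8] [ 98. 137.]
38.34143774607213 [ 0.00657236 -1.14828191 -0.40461962]
```

Call:
play_rows(
  commands=[
    {"tx":0,"ty":0,"tz":-0.015,"wx":0,"wy":0,"wz":0},
    {"tx":0,"ty":0,"tz":-0.025,"wx":0,"wy":0,"wz":0},
    {"tx":0,"ty":0,"tz":-0.04,"wx":0,"wy":0,"wz":0},
    {"tx":0,"ty":0,"tz":-0.05,"wx":0,"wy":0,"wz":0},
    {"tx":0,"ty":0,"tz":-0.04,"wx":0,"wy":0,"wz":0},
    {"tx":0,"ty":0,"tz":0,"wx":0,"wy":0,"wz":0},
  ],
)

```text
t: 25.68
eef_pos: [585.5, 330.8, 336.7]
ee_rot: [[-0.028, 0.98, -0.198], [1.0, 0.028, -0.003], [0.002, -0.198, -0.98]]
contact_force: [0.8, -0.4, -0.4]
width: 38.3
finger_force: 0.0
```

```bash
python3 pr.py 129; python3 pan.py | grep ^-4; python3 - <<'E'
from h import *
goto(sw([72.5,-5,111]),reach=54,yaw=SY,lean=15)
E
```

```text
129.0 92 24 [-7.4 -5.8 -3.8] [ 98. 157.]
129.0 100 42 [-5.2 -3.7 -2.8] [ 97. 159.]
129.0 108 34 [-5.4 -1.4  0.5] [ 96. 160.]
129.0 116 35 [-2.4  0.4  1.9] [ 96. 154.]
129.0 124 45 [0.3 2.9 4. ] [ 97. 159.]
129.0 132 61 [-3.5  0.7  4.7] [102. 157.]
-4 30 17 [68.9 70.8 71.9] [-25.  16.]
-4 38 19 [70.4 71.3 73.4] [-27.  18.]
-4 46 32 [70.7 73.1 78. ] [-25.  15.]
-4 54 72 [-35.6 -31.   75.7] [-25.  18.]
-4 62 50 [-37.7  73.6  76.2] [-25.  17.]
-4 70 28 [75.  76.  77.5] [-25.  15.]
-4 78 70 [67.6 73.8 77.8] [-24.  17.]
-4 86 27 [67.7 69.1 70.6] [-27.  17.]
-4 94 27 [70.5 71.8 73.5] [-24.  15.]
-4 102 21 [72.5 73.6 75.6] [-25.  15.]
-4 110 26 [74.5 75.6 77.1] [-26.  17.]
-4 118 24 [77.4 78.4 79.3] [-26.  15.]
-4 126 38 [77.4 80.2 82. ] [-22.  15.]
-4 134 36 [75.  77.4 82.2] [-24.  16.]
shift [-535.7   81.7  154.8] rotvec [ 0.0544 -0.0073 -0.0337] shift in final axes [-536.8   75.   154.5] final tcp [ 649.61953995 -203.56024633  163.15999462] t 25.775 tip [572.4 329.8 279. ] F [-0.1  0.3 -0.2] w 38.3 q [0.39 0.46 0.28 1.58 0.07 1.93]
```

Call:
play_rows(
  commands=[
    {"tx":-0.02,"ty":0.005,"tz":0,"wx":0.027,"wy":-0.003,"wz":-0.017},
    {"tx":-0.04,"ty":0.01,"tz":0,"wx":0.027,"wy":-0.004,"wz":-0.017},
    {"tx":-0.045,"ty":0.01,"tz":0,"wx":0,"wy":0,"wz":0},
    {"tx":-0.045,"ty":0.01,"tz":0,"wx":0,"wy":0,"wz":0},
    {"tx":-0.045,"ty":0.01,"tz":0,"wx":0,"wy":0,"wz":0},
    {"tx":-0.045,"ty":0.01,"tz":0,"wx":0,"wy":0,"wz":0},
    {"tx":-0.045,"ty":0.01,"tz":0,"wx":0,"wy":0,"wz":0},
    {"tx":-0.045,"ty":0.01,"tz":0,"wx":0,"wy":0,"wz":0},
    {"tx":-0.045,"ty":0,"tz":0,"wx":0,"wy":0,"wz":0},
    {"tx":-0.045,"ty":0,"tz":0,"wx":0,"wy":0,"wz":0},
    {"tx":-0.045,"ty":0,"tz":0,"wx":0,"wy":0,"wz":0},
    {"tx":-0.04,"ty":0,"tz":0,"wx":0,"wy":0,"wz":0},
    {"tx":-0.022,"ty":0,"tz":0,"wx":0,"wy":0,"wz":0},
    {"tx":0,"ty":0,"tz":0,"wx":0,"wy":0,"wz":0},
    {"tx":0,"ty":0,"tz":0,"wx":0,"wy":0,"wz":0},
  ],
)

```text
t: 27.65
eef_pos: [687.4, -190.2, 311.6]
ee_rot: [[-0.064, 0.963, -0.26], [0.998, 0.062, -0.016], [0.001, -0.261, -0.965]]
contact_force: [0.1, -0.5, -0.4]
width: 38.5
finger_force: 0.0
```

```bash
python3 - <<'E'
from h import *
A=[]
im,d=ctrl.capture('scene'); c=ctrl.get_calibration('scene'); P=cloud(c,d)[150:280,230:400].reshape(-1,3); S=(P-SO)@Rz(SY)
Q=S[(abs(S[:,1]+4)<45)&(S[:,2]>84)&(S[:,2]<125)&(S[:,0]>60)&(S[:,0]<90)]
k=np.linalg.lstsq(np.c_[Q[:,1:],np.ones(len(Q))],Q[:,0],rcond=None)[0]; print(k,np.degrees(np.arctan(k[1])),np.percentile(Q[:,1],[1,99]))
goto(sw([72.5,-5,111]),reach=54,yaw=SY,lean=15)
E
```

```text
[-1.07900332e-02  2.82547864e-01  4.49774341e+01] 15.777525660984503 [-36.22827647  26.14952938]
shift [-11.3   1.5 153.7] rotvec [-0.0017 -0.0002  0.0021] shift in final axes [-11.2   1.1 153.7] final tcp [ 649.61953995 -203.56024633  163.15999462] t 27.7 tip [ 673.5 -190.8  259.8] F [ 0.5 -0.5 -0. ] w 38.6 q [-0.33  0.59  0.43  1.65 -0.1   1.19]
```

Call:
play_rows(
  commands=[
    {"tx":-0.011,"ty":0.001,"tz":0.03,"wx":0,"wy":0,"wz":0},
    {"tx":0,"ty":0,"tz":0.04,"wx":0,"wy":0,"wz":0},
    {"tx":0,"ty":0,"tz":0.035,"wx":0,"wy":0,"wz":0},
    {"tx":0,"ty":0,"tz":0.02,"wx":0,"wy":0,"wz":0},
    {"tx":0,"ty":0,"tz":0.015,"wx":0,"wy":0,"wz":0},
    {"tx":0,"ty":0,"tz":0.012,"wx":0,"wy":0,"wz":0},
    {"tx":0,"ty":0,"tz":0,"wx":0,"wy":0,"wz":0},
  ],
)

```text
t: 28.58
eef_pos: [649.4, -204.5, 164.4]
ee_rot: [[-0.064, 0.963, -0.261], [0.998, 0.062, -0.016], [0.0, -0.261, -0.965]]
contact_force: [0.3, 0.6, 0.1]
width: 38.6
finger_force: 0.0
```

Call:
play_rows(
  commands=[
    {"tx":0,"ty":0,"tz":0,"wx":0,"wy":0,"wz":0},
    {"tx":0,"ty":0,"tz":0,"wx":0,"wy":0,"wz":0},
    {"tx":0,"ty":0,"tz":0,"wx":0,"wy":0,"wz":0},
    {"tx":0,"ty":0,"tz":0,"wx":0,"wy":0,"wz":0},
    {"tx":0,"ty":0,"tz":0,"wx":0,"wy":0,"wz":0},
  ],
  gripper=-1,
  grip_force=90,
)

```text
t: 29.2
eef_pos: [650.3, -205.4, 166.2]
ee_rot: [[-0.063, 0.964, -0.258], [0.998, 0.061, -0.017], [-0.001, -0.259, -0.966]]
contact_force: [0.3, -1.1, 4.8]
width: 7.4
finger_force: 88.0
```

```bash
python3 - <<'E'
from h import *
goto(sw([72.5,-5,111]),reach=54,yaw=SY,lean=15)
s=ctrl.get_state();print(ws(s['eef_pos']+s['ee_rot'][:,2]*54))
E
```

```text
shift [1.9 0.2 3.1] rotvec [0.0003 0.0012 0.0001] shift in final axes [1.9 0.3 3.1] final tcp [ 649.61953995 -203.56024633  163.15999462] t 29.2 tip [ 636.4 -206.3  114. ] F [ 0.3 -1.1  4.8] w 7.4 q [-0.37  0.6   0.14  1.35 -0.11  1.16]
[ 73.07031844  -6.92111824 114.04463555]
```

Call:
play_rows(
  commands=[
    {"tx":0,"ty":0,"tz":-0.01,"wx":0,"wy":0,"wz":0},
    {"tx":0,"ty":0,"tz":-0.02,"wx":0,"wy":0,"wz":0},
    {"tx":0,"ty":0,"tz":-0.03,"wx":0,"wy":0,"wz":0},
    {"tx":0,"ty":0,"tz":-0.04,"wx":0,"wy":0,"wz":0},
    {"tx":0,"ty":0,"tz":-0.04,"wx":0,"wy":0,"wz":0},
    {"tx":0,"ty":0,"tz":-0.04,"wx":0,"wy":0,"wz":0},
    {"tx":0,"ty":0,"tz":0,"wx":-0.025,"wy":0,"wz":0.017},
    {"tx":0,"ty":0,"tz":0,"wx":-0.027,"wy":0,"wz":0.017},
    {"tx":0,"ty":0,"tz":0,"wx":0,"wy":0,"wz":0},
  ],
)

```text
t: 30.32
eef_pos: [695.1, -201.9, 336.8]
ee_rot: [[-0.03, 0.977, -0.212], [1.0, 0.028, -0.013], [-0.007, -0.212, -0.977]]
contact_force: [2.1, 0.4, -2.1]
width: 6.6
finger_force: 88.1
```

```bash
python3 - <<'E'
from h import *
goto(rw([-10,41,116]),reach=54,yaw=RY,lean=12)
E
```

```text
shift [447.4 -92.1 188.9] rotvec [-0.0046  0.0069  0.0002] shift in final axes [445.7 -93.3 191.6] final tcp [551.58196564 240.01828103 168.81997044] t 30.325 tip [ 683.6 -202.6  284.1] F [ 2.1  0.4 -2.1] w 6.6 q [-0.35  0.57  0.46  1.66 -0.08  1.2 ]
```

Call:
play_rows(
  commands=[
    {"tx":0.02,"ty":-0.005,"tz":0,"wx":-0.004,"wy":0.006,"wz":0},
    {"tx":0.035,"ty":-0.01,"tz":0,"wx":0,"wy":0,"wz":0},
    {"tx":0.04,"ty":-0.012,"tz":0,"wx":0,"wy":0,"wz":0},
    {"tx":0.04,"ty":-0.012,"tz":0,"wx":0,"wy":0,"wz":0},
    {"tx":0.04,"ty":-0.012,"tz":0,"wx":0,"wy":0,"wz":0},
    {"tx":0.04,"ty":-0.012,"tz":0,"wx":0,"wy":0,"wz":0},
    {"tx":0.04,"ty":-0.01,"tz":0,"wx":0,"wy":0,"wz":0},
    {"tx":0.04,"ty":-0.01,"tz":0,"wx":0,"wy":0,"wz":0},
    {"tx":0.04,"ty":-0.01,"tz":0,"wx":0,"wy":0,"wz":0},
    {"tx":0.04,"ty":0,"tz":0,"wx":0,"wy":0,"wz":0},
    {"tx":0.04,"ty":0,"tz":0,"wx":0,"wy":0,"wz":0},
    {"tx":0.02,"ty":0,"tz":0,"wx":0,"wy":0,"wz":0},
    {"tx":0.01,"ty":0,"tz":0,"wx":0,"wy":0,"wz":0},
    {"tx":0,"ty":0,"tz":0,"wx":0,"wy":0,"wz":0},
    {"tx":0,"ty":0,"tz":0,"wx":0,"wy":0,"wz":0},
  ],
)

```text
t: 32.2
eef_pos: [592.7, 239.1, 356.8]
ee_rot: [[-0.028, 0.978, -0.205], [1.0, 0.027, -0.009], [-0.003, -0.206, -0.979]]
contact_force: [0.8, -0.9, -2.5]
width: 7.0
finger_force: 88.1
```

```bash
python3 rk.py; python3 - <<'E'
from h import *
goto(rw([-10,41,116]),reach=54,yaw=RY,lean=12)
P=np.load('rk.npz')['P'].reshape(-1,3)
c=ctrl.get_calibration('scene'); im,d=ctrl.capture('scene'); Q=(cloud(c,d).reshape(-1,3)-RO)@Rz(RY)
# held panel (scene): region near y 43, z>165
q=Q[(abs(Q[:,1]-43)<50)&(Q[:,2]>160)&(Q[:,2]<240)&(abs(Q[:,0]-5)<50)]
k=np.linalg.lstsq(np.c_[q[:,1:],np.ones(len(q))],q[:,0],rcond=None)[0]
print(len(q),k,np.percentile(q,[1,50,99],axis=0).round(1).tolist())
cv2.imwrite('pics/s7.png',cv2.resize(im[100:270,330:560],(690,510)))
E
python3 pr.py 129
```

```text
shift [  2.8  -1.8 192.5] rotvec [ 0.0025  0.0026 -0.001 ] shift in final axes [  2.2  -1.2 192.5] final tcp [551.58196564 240.01828103 168.81997044] t 32.25 tip [581.7 238.5 304. ] F [-0.1 -0.2 -2.3] w 6.7 q [0.27 0.4  0.24 1.61 0.05 1.81]
291 [ 2.49764172e-02  2.25967587e-01 -3.40217099e+01] [[7.9, 9.1, 195.5], [16.2, 39.1, 218.2], [22.3, 72.5, 239.3]]
129.0 92 28 [-8.8 -6.3 -3.4] [ 96. 160.]
129.0 100 41 [-5.4 -4.1 -2.5] [ 98. 156.]
129.0 108 34 [-3.9 -1.5  0.4] [ 97. 160.]
129.0 116 33 [-1.4  0.7  2.1] [ 97. 156.]
129.0 124 42 [1.7 3.2 4.7] [ 97. 156.]
129.0 132 67 [-3.8  1.2  4.6] [ 98. 159.]
```

View pics/s7.png

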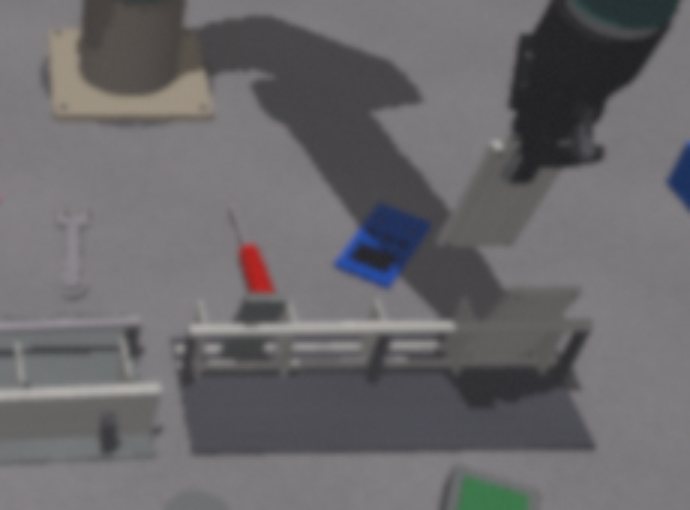

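Panel A leans in the left bay (at 520,325 in the crop). B is held over the next bay (500,195), upright and level. I descend.

Call:
play_rows(
  commands=[
    {"tx":0.002,"ty":-0.001,"tz":0.03,"wx":0,"wy":0,"wz":0},
    {"tx":0,"ty":0,"tz":0.04,"wx":0,"wy":0,"wz":0},
    {"tx":0,"ty":0,"tz":0.03,"wx":0,"wy":0,"wz":0},
    {"tx":0,"ty":0,"tz":0.025,"wx":0,"wy":0,"wz":0},
    {"tx":0,"ty":0,"tz":0.02,"wx":0,"wy":0,"wz":0},
    {"tx":0,"ty":0,"tz":0.02,"wx":0,"wy":0,"wz":0},
    {"tx":0,"ty":0,"tz":0.01,"wx":0,"wy":0,"wz":0},
    {"tx":0,"ty":0,"tz":0,"wx":0,"wy":0,"wz":0},
  ],
)

```text
t: 33.35
eef_pos: [555.3, 240.3, 185.3]
ee_rot: [[-0.028, 0.978, -0.207], [1.0, 0.027, -0.009], [-0.003, -0.207, -0.978]]
contact_force: [1.4, 0.0, -2.6]
width: 6.9
finger_force: 88.0
```

```bash
python3 pr.py 43; python3 - <<'E'
from h import *
goto(rw([-10,41,116]),reach=54,yaw=RY,lean=12)
E
```

```text
43.0 92 29 [-13.4 -11.3  -9.9] [12. 75.]
43.0 100 36 [-11.8  -9.8  -8.8] [13. 73.]
43.0 108 25 [-11.1  -8.6  -6.9] [12. 72.]
43.0 116 26 [-7.5 -5.9  5.6] [14. 70.]
43.0 124 26 [-6.9 -0.8  8.4] [12. 44.]
43.0 132 32 [-7.6 -2.5  9.5] [12. 42.]
shift [-0.2 -0.9 17.8] rotvec [0.0029 0.0023 0.0001] shift in final axes [-0.3 -0.7 17.8] final tcp [551.58196564 240.01828103 168.81997044] t 33.4 tip [544.9 240.  133.2] F [-0.5 -0.1 -1.9] w 7.1 q [ 0.28  0.43 -0.08  1.26  0.05  1.82]
```

Call:
play_rows(
  commands=[
    {"tx":0,"ty":0,"tz":0.007,"wx":0,"wy":0,"wz":0},
    {"tx":0,"ty":0,"tz":0.006,"wx":0,"wy":0,"wz":0},
    {"tx":0,"ty":0,"tz":0.004,"wx":0,"wy":0,"wz":0},
    {"tx":0,"ty":0,"tz":0.002,"wx":0,"wy":0,"wz":0},
    {"tx":0,"ty":0,"tz":0,"wx":0,"wy":0,"wz":0},
    {"tx":0,"ty":0,"tz":0,"wx":0,"wy":0,"wz":0},
  ],
)

```text
t: 34.15
eef_pos: [552.0, 240.5, 168.1]
ee_rot: [[-0.029, 0.978, -0.205], [1.0, 0.028, -0.008], [-0.002, -0.205, -0.979]]
contact_force: [-1.0, -0.2, 5.6]
width: 6.7
finger_force: 89.1
```

Call:
play_rows(
  commands=[
    {"tx":0,"ty":0,"tz":0,"wx":0,"wy":0,"wz":0},
    {"tx":0,"ty":0,"tz":0,"wx":0,"wy":0,"wz":0},
    {"tx":0,"ty":0,"tz":0,"wx":0,"wy":0,"wz":0},
    {"tx":0,"ty":0,"tz":0,"wx":0,"wy":0,"wz":0},
    {"tx":0,"ty":0,"tz":0,"wx":0,"wy":0,"wz":0},
  ],
  gripper=-0.1,
)

```text
t: 34.78
eef_pos: [551.7, 240.6, 167.0]
ee_rot: [[-0.029, 0.978, -0.205], [1.0, 0.028, -0.008], [-0.002, -0.206, -0.979]]
contact_force: [-0.3, -0.5, -0.9]
width: 38.5
finger_force: 0.0
```

Call:
play_rows(
  commands=[
    {"tx":0,"ty":0,"tz":-0.015,"wx":0,"wy":0,"wz":0},
    {"tx":0,"ty":0,"tz":-0.025,"wx":0,"wy":0,"wz":0},
    {"tx":0,"ty":0,"tz":-0.04,"wx":0,"wy":0,"wz":0},
    {"tx":0,"ty":0,"tz":-0.05,"wx":0,"wy":0,"wz":0},
    {"tx":0,"ty":-0.05,"tz":-0.04,"wx":0,"wy":0,"wz":0},
    {"tx":0,"ty":-0.05,"tz":0,"wx":0,"wy":0,"wz":0},
    {"tx":0,"ty":0,"tz":0,"wx":0,"wy":0,"wz":0},
  ],
)

```text
t: 35.65
eef_pos: [487.6, 239.2, 356.0]
ee_rot: [[-0.03, 0.979, -0.203], [1.0, 0.029, -0.007], [-0.001, -0.203, -0.979]]
contact_force: [0.4, -0.8, -0.3]
width: 38.2
finger_force: 0.0
```

```bash
python3 pr.py 43 129; python3 - <<'E'
from h import *
im,_=ctrl.capture('scene'); t,_=ctrl.capture('top')
cv2.imwrite('pics/f8.png',np.vstack([cv2.resize(im[160:260,230:550],(800,250)),cv2.resize(t[130:260,120:420],(800,347))]))
E
```

```text
43.0 92 31 [-8.3 -5.8 -4.6] [13. 73.]
43.0 100 30 [-6.2 -3.4 -2.2] [13. 72.]
43.0 108 41 [-3.8 -2.2 -0.8] [13. 74.]
43.0 116 34 [-2.7 -0.1  1.9] [13. 75.]
43.0 124 44 [-0.3  2.2  3.7] [12. 73.]
43.0 132 54 [-2.2  0.8  4.8] [13. 73.]
129.0 92 26 [-7.5 -5.8 -4.3] [ 97. 157.]
129.0 100 37 [-5.9 -4.  -2.2] [ 97. 157.]
129.0 108 39 [-5.3 -1.3  0.3] [ 96. 158.]
129.0 116 40 [-1.1  0.8  2. ] [ 98. 157.]
129.0 124 37 [0.4 2.7 4.2] [ 98. 157.]
129.0 132 66 [-2.9  0.3  5.2] [100. 158.]
```

View pics/f8.png

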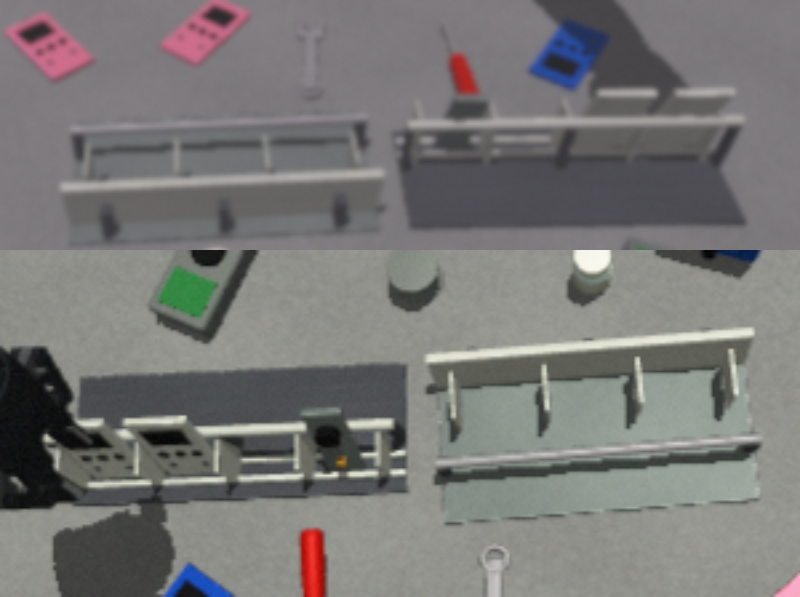

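Final view: both panels lean on the rail in the two left bays (bottom picture, 100,455 and 175,450). The knob panel (325,440) and the other things are where they were.

```bash
python3 -c "
from workcell import ctrl
print(ctrl.sign_off())"
```

```text
the job is handed in; nothing more can be done
None
```

The job is handed in: both bare panels were tipped up and stood together on the fence, then moved to the two left free bays; panel B fell back once and was pushed up again, and the final check showed both leaning about 14–15° within 2 mm of their bay middles, with the knob panel undisturbed (sign-off gave no verdict).

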